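Screw down the cutting-board rack, then load it

ROBOT

A 7-joint arm with a two-finger parallel gripper is mounted at the origin on the work surface. World frame = base frame: x ahead of the robot, y to its left, z up, the work surface at z = 0. Lengths are in m, angles in rad, forces in N, time in s.
With the tool pointing down it reaches from about 0.4 to 0.85 m from the base axis. Payload 10.4 kg.
Tool frame: the origin (TCP) lies at the very end of the fingers, on their centre line; the grasp point (between the pads) lies manip.hold_point_z behind it (manip.hold_point_z is the distance from the TCP to the grasp point, in m); z points along the fingers, y is the direction in which the jaws open and shut (so a half turn about z gives the same grasp; the last joint's range is limited). The gripper opens to 85 mm and grips with 20 to 120 N. Pads are 22 mm wide; open, the fingers measure 114 mm over their backs; the gripper's body (76 mm by 85 mm) begins 54 mm behind the grasp point. The pads swing forward as they close: fully open they stand 13 mm farther back than shut.
Start: joints at [-1.335, 0.332, -0.065, 1.46, 0.022, 1.35, -0.088], TCP at [0.16, 0.604, 0.231] pointing down, gripper open.
Joint ranges: [-2.6, 2.6], [-0.5, 2.12], [-1.47, 1.34], [0.16, 2.42], [-1.27, 4.41], [0.06, 2.06], [-2.6, 2.6]. Speed limits (rad/s): [2.22, 2.22, 2.79, 2.79, 3.14, 3.14, 3.14].

INTERFACE

Orientations are given as a unit quaternion [x, y, z, w].
In Python, from workcell import manip gives the robot as it stands.
- The arm moves only by the tool jog_arm, never from a script. Its arguments are lists of equal length, an entry for each row: "translation": the shift along the world's x, y, z in mm, a list of three; "turn": the turn about the world's z in degrees. In form: {"translation": [[x, y, z], ...], "turn": [turn, ...]}. A call has 1 to 12 rows; each row is the pose to reach, as a shift and turn from the pose measured when the call began; what a row does not reach only later rows make up. A row lasts 1/12 s, in which the tool goes at most 41.7 mm and 7.16 degrees, less where a joint would pass 70% of its speed; a pose out of reach is approached as far as the arm can. A call with a gripper value outside its range is refused whole. "grip" is the finger opening in mm, from 0 to 85.4, set as the call begins (left out, the last holds). The fingers move at their own pace and stop on an object; "grip_force" is the grip in N (left out, the last holds). Time passes only in rows, so rows that repeat a pose let the fingers close. It gives the time, the measured TCP pose, the force and the opening at its end, in the units of the state.
- manip.get_obs(): the state, without advancing time (a new reading comes with each control period).
- manip.camera(name): name is "side" or "top"; returns a dict with "frame" (480x640x3 uint8, red, green, blue), "mtx" (3x3 intrinsics, pixels), "k1" (the pictures are not rectified: a ray, as slopes to the right and down, at radius r is drawn at 1 + k1 r^2 times it, then the intrinsics apply), "pose" (4x4, takes a point from camera to world coordinates). Camera axes: x right, y down, z forward; pixel columns grow to the right and rows downward; lengths in m; the calibration is good to about 2 mm. A picture is of the moment at which its call begins. There is no depth.
- manip.hand_in(): hands the job in, once; it reports no verdict.
Trained networks look in a picture, given as the dict that the camera call returned (one of the last four; its "shot" number tells which), for a name from the list of things; names that differ only in an ending like _2 or _b are one class to them, and where a whole thing is asked for, a point or a joint stands for the part that bears it (a point fixed in the world has none). Each returns a list of dicts, best first, with "confidence" (0 to 1); they miss things now and then, are a little off and sometimes report something else, mostly with a low value. They report only what shows in the picture. A call takes as long as a camera call. They do not tell look-alikes from the thing itself.
- manip.outline_of(picture, label): "mask" (480x640 bool, what is visible of it) and "extent" ([left, top, right, bottom] in pixels, round what is visible of it).
- manip.pinpoint(picture, label): "at" ([column, row] in pixels: a listed point, or the origin of a listed thing).
The state is a dict: "clock": time; "joint_pos": joint angles; "joint_velocities": joint speeds; "tau": joint torques, N m; "position": TCP position; "ee_rot": TCP orientation; "ft_force": force on the tool from outside, world axes, zero at the start; "torque": the same for the moment, N m; "grip_width": opening from 0.0 (shut) to 1.0 (fully open).
Only numpy, scipy, OpenCV 4.12 (cv2) and the standard library are available. Lean on these libraries where they do the work, as an engineer would, in place of code of your own. Each camera call takes 0.05 s, during which the arm holds its last target. There are 200 camera calls.

TASK

The cutting-board rack was unscrewed for cleaning: before any board goes in, take the screwdriver from its stand and, with the bit pressed into the screw, drive both hold-down screws of the rack fully home (clockwise; with the driver, not with the fingers). Then move every board from the washer basket to the rack, each on its long edge and centred in a slot of its own, set down and not dropped. At the end the screwdriver hangs in its stand again, bit down, and the sauce bottle, shaker and steel pan are as you found them.

Things in the scene. Friction and masses are not known exactly. Their poses are not given: they have to be found in the camera images.
- rack: steel rack fixed on the counter: base sheet 180 (x) by 170 by 4 mm, flanges with the screws out to y = +-143 mm, and 8 wire hoops (wire 6 mm, x from -60 to 60 mm, tops 75 mm up) in 4 pairs. Each pair is a slot 20 mm clear along x, centres at y = -63, -21, 21, 63 mm (gaps between pairs 10 mm: too narrow for a board). Boards stand on rubber strips 8 mm up. Origin: centre of the underside
- slot0 (a point): middle of the rack slot at rack y = -63 mm, on top of the rubber strips (8 mm above the rack's underside); x runs along the slot, y across it
- slot1 (a point): middle of the rack slot at rack y = -21 mm, on top of the rubber strips (8 mm above the rack's underside); x runs along the slot, y across it
- slot2 (a point): middle of the rack slot at rack y = 21 mm, on top of the rubber strips (8 mm above the rack's underside); x runs along the slot, y across it
- slot3 (a point): middle of the rack slot at rack y = 63 mm, on top of the rubber strips (8 mm above the rack's underside); x runs along the slot, y across it
- screw0: hold-down screw at rack y = 116 mm, axis vertical: steel head 32 mm across, 10 mm high; cross recess in its top, arms along the screw's x and y, slots 6.5 mm wide, 6 mm deep, open at the rim. Origin: centre of the head's underside; recess floor 4 mm above it. Sinks 6 mm per turn, so the bit must follow it down under light push (5 to 15 N); friction 0.12 N m, stays where left
- screw0_turn (a joint): turn of screw0, rad: 0 = backed out (head 5.7 mm above the flange), grows as it tightens, clockwise seen from above, 6.0 = home against its stop (head on the flange, underside 4 mm above the rack's underside)
- screw1: hold-down screw at rack y = -116 mm, axis vertical: steel head 32 mm across, 10 mm high; cross recess in its top, arms along the screw's x and y, slots 6.5 mm wide, 6 mm deep, open at the rim. Origin: centre of the head's underside; recess floor 4 mm above it. Sinks 6 mm per turn, so the bit must follow it down under light push (5 to 15 N); friction 0.12 N m, stays where left
- screw1_turn (a joint): turn of screw1, rad: 0 = backed out (head 5.7 mm above the flange), grows as it tightens, clockwise seen from above, 6.0 = home against its stop (head on the flange, underside 4 mm above the rack's underside)
- driver: screwdriver 188 mm long, 0.16 kg. Origin: tip of the bit; z runs up to the handle. Cross bit, blades along its x and y: 9 by 2 mm at the tip, 12 by 4 mm from z = 4 mm up; shank 12 mm thick; collar 36 mm across from z = 85 to 93 mm, it rests on the stand; black square handle 28 by 28 mm, flats facing x and y, z = 93 to 188 mm; balance point near z = 115 mm. Hangs bit down in the stand
- stand: steel tool stand fixed on the counter: foot 100 by 80 mm, back plate at x = -52 mm, two shelves 84 by 70 mm (tops 51 and 105 mm up), each with an 18 mm square hole above the origin. The driver hangs through both holes, its collar on the upper shelf. Origin: underside, below the holes, z up
- stand_seat (a point): where the driver's tip is when it hangs in the stand: on the axis of the holes, 20 mm above the stand's underside
- basket: grey plastic washer basket fixed on the counter, 250 (x) by 220 (y) mm, walls 50 mm high, floor 5 mm thick; pegs 8 mm thick, 70 mm tall, stand in pairs at x = +-50 mm, 14 mm either side of y = -69, -23, 23, 69 mm; a board may stand between each. Origin: centre of the underside
- board0: white plastic cutting board, 180 (x) by 14 (y) by 120 mm (z), about 0.29 kg, at first on its long edge between the basket's pegs. Origin: middle of its lower long edge, z up. Two to four boards are present
- board1: white plastic cutting board, 180 (x) by 14 (y) by 120 mm (z), about 0.29 kg, at first on its long edge between the basket's pegs. Origin: middle of its lower long edge, z up. Two to four boards are present
- board2: white plastic cutting board, 180 (x) by 14 (y) by 120 mm (z), about 0.29 kg, at first on its long edge between the basket's pegs. Origin: middle of its lower long edge, z up. Two to four boards are present
- board3: white plastic cutting board, 180 (x) by 14 (y) by 120 mm (z), about 0.29 kg, at first on its long edge between the basket's pegs. Origin: middle of its lower long edge, z up. Two to four boards are present
- bottle: red sauce squeeze bottle, 62 mm across, 200 mm tall; leave alone. Origin: underside
- shaker: round metal shaker, 66 mm across, 95 mm tall; leave alone. Origin: underside
- pan: open steel food pan, 108 (x) by 176 (y) by 65 mm; leave alone. Origin: underside
Things that resemble listed ones, but are neither listed nor needed, are in the scene too. What is shaped like the board2 but pink is not meant.

How it is judged:
On the way, in this order (a step that is already met when the one before it is completed fails the run):
1. both hold-down screws are home, the last of them with the driver bit bearing on it (value of joint each of screw0_turn, screw1_turn above 5.8 rad and (contact force between driver and screw0 above 1.5 N or contact force between driver and screw1 above 1.5 N)), for 0.2 s.
2. every board stands on edge in the rack (x of board0 in the frame of rack between -0.03 and 0.03 m and y of board0 in the frame of rack between -0.085 and 0.085 m and z of board0 in the frame of rack between 0.004 and 0.013 m and angle between each of board0, board1, board2, board3's own z axis and vertical below 0.15 rad and x of board1 in the frame of rack between -0.03 and 0.03 m and y of board1 in the frame of rack between -0.085 and 0.085 m and z of board1 in the frame of rack between 0.004 and 0.013 m and x of board2 in the frame of rack between -0.03 and 0.03 m and y of board2 in the frame of rack between -0.085 and 0.085 m and z of board2 in the frame of rack between 0.004 and 0.013 m and x of board3 in the frame of rack between -0.03 and 0.03 m and y of board3 in the frame of rack between -0.085 and 0.085 m and z of board3 in the frame of rack between 0.004 and 0.013 m), for 0.2 s.
At the end, for the whole second after the job is handed in: Both screws within 0.2 rad of home; every board present upright (0.15 rad) in a rack slot, down on the rubber strips (4 to 13 mm above the underside), centred along the slot to 30 mm; the driver hangs in its stand, tip within 10 mm of the seat, upright to 0.12 rad; all at rest (all of step 2 and value of joint each of screw0_turn, screw1_turn above 5.8 rad and linear speed of each of board0, board1, board2, board3, driver below 0.05 m/s and distance between driver and stand_seat below 0.01 m and angle between driver's own z axis and vertical below 0.12 rad); the robot touches nothing.
It fails at once if a board was put into the rack before both screws were home ((not (value of joint screw0_turn above 5.8 rad) or not (value of joint screw1_turn above 5.8 rad)) and ((x of board0 in the frame of rack between -0.09 and 0.09 m and y of board0 in the frame of rack between -0.085 and 0.085 m and z of board0 in the frame of rack below 0.06 m) or (x of board1 in the frame of rack between -0.09 and 0.09 m and y of board1 in the frame of rack between -0.085 and 0.085 m and z of board1 in the frame of rack below 0.06 m) or (x of board2 in the frame of rack between -0.09 and 0.09 m and y of board2 in the frame of rack between -0.085 and 0.085 m and z of board2 in the frame of rack below 0.06 m) or (x of board3 in the frame of rack between -0.09 and 0.09 m and y of board3 in the frame of rack between -0.085 and 0.085 m and z of board3 in the frame of rack below 0.06 m))).
It fails at once if a screw was turned with the fingers instead of the driver (contact force between the fingers and screw0 above 2 N or contact force between the fingers and screw1 above 2 N).
It fails at once if a board was dropped into the rack ((x of board0 in the frame of rack between -0.09 and 0.09 m and y of board0 in the frame of rack between -0.085 and 0.085 m and z of board0 in the frame of rack below 0.06 m and linear speed of board0 above 1 m/s) or (x of board1 in the frame of rack between -0.09 and 0.09 m and y of board1 in the frame of rack between -0.085 and 0.085 m and z of board1 in the frame of rack below 0.06 m and linear speed of board1 above 1 m/s) or (x of board2 in the frame of rack between -0.09 and 0.09 m and y of board2 in the frame of rack between -0.085 and 0.085 m and z of board2 in the frame of rack below 0.06 m and linear speed of board2 above 1 m/s) or (x of board3 in the frame of rack between -0.09 and 0.09 m and y of board3 in the frame of rack between -0.085 and 0.085 m and z of board3 in the frame of rack below 0.06 m and linear speed of board3 above 1 m/s)).
It fails at once if the sauce bottle, shaker or pan was shifted more than 30 mm or tipped (distance of any of bottle, shaker, pan from where it was at the start of the episode above 0.03 m or angle between any of bottle, shaker, pan's own z axis and vertical above 0.3 rad).
Of board0, board1, board2, board3 only 2 to 4 are there at a start; the rules pass over those that are not, and their reading is None.
At some moment in a run one of board0, board1, board2, board3, driver may be knocked a few centimetres aside while the robot is not near it.
It also fails if it takes over 210 s, if anything falls off the work surface, if the arm or the gripper's body presses on something with over 40 N, if the wrist force passes 120 N, or if a joint passes its speed limit or range.

## Working session

There is one attempt and no reset: what is moved stays moved. The work goes in short steps, Python scripts to look and compute and a tool call to move; the robot and the scene stay as the last step left them, time stands still between calls to the robot, and variables do not carry over. Pictures are saved under pics/ and viewed, about 12 in all and at most 16, crops included, and the job is handed in when it is done.

Besides the shell and the picture viewer there is one more tool, called after "Call:" by a JSON object that holds its "api" and its "payload". jog_arm: Moves the arm, as the interface text tells. Its arguments: {"type":"object","properties":{"translation":{"type":"array"},"turn":{"type":"array"},"grip":{"type":"number"},"grip_force":{"type":"number"}},"required":["translation","turn"]}

```bash
ls; mkdir -p pics; cat > h.py <<'E'
import numpy as np, cv2
from workcell import manip
def ray(p,uv):
    uv=np.asarray(uv,float).reshape(-1,2); K=p['mtx']; k=p['k1']
    d=np.c_[(uv[:,0]-K[0,2])/K[0,0],(uv[:,1]-K[1,2])/K[1,1]]
    s=d.copy()
    for _ in range(20): s=d/(1+k*(s**2).sum(1,keepdims=True))
    v=np.c_[s,np.ones(len(s))]@p['pose'][:3,:3].T
    return p['pose'][:3,3],v
def at_z(p,uv,z):
    o,v=ray(p,uv); return o+v*((z-o[2])/v[:,2])[:,None]
def proj(p,X):
    X=np.asarray(X,float).reshape(-1,3); c=(X-p['pose'][:3,3])@p['pose'][:3,:3]
    s=c[:,:2]/c[:,2:]; s=s*(1+p['k1']*(s**2).sum(1,keepdims=True)); K=p['mtx']
    return np.c_[s[:,0]*K[0,0]+K[0,2],s[:,1]*K[1,1]+K[1,2]]
def save(p,n,crop=None,k=1):
    f=p['frame'][:,:,::-1]
    if crop: l,t,r,b=crop; f=f[t:b,l:r]
    cv2.imwrite('pics/'+n,cv2.resize(f,None,fx=k,fy=k,interpolation=cv2.INTER_CUBIC))
def tri(pa,ua,pb,ub):
    oa,va=ray(pa,ua); ob,vb=ray(pb,ub); va=va[0]/np.linalg.norm(va[0]); vb=vb[0]/np.linalg.norm(vb[0])
    t=np.linalg.lstsq(np.c_[va,-vb],ob-oa,rcond=None)[0]
    A=oa+va*t[0];B=ob+vb*t[1]; return (A+B)/2,np.linalg.norm(A-B)
E
python3 - <<'E'
from h import *
np.set_printoptions(precision=4,suppress=True)
print(manip.hold_point_z, manip.get_obs())
T=manip.camera('top');S=manip.camera('side')
for n,p in(('top',T),('side',S)):
    save(p,n+'1.png'); print(n,p['pose'],p['mtx'][0],p['k1'])
    for l in ['rack','slot0','slot3','screw0','screw1','driver','stand','stand_seat','basket','board0','bottle','shaker','pan']:
        r=manip.pinpoint(p,l); print(l,[(np.round(x['at'],1).tolist(),round(x['confidence'],2)) for x in r[:6]])
E
```

```text
pics
0.0187 {'clock': 0.0, 'joint_pos': array([-1.3346,  0.3328, -0.0647,  1.461 ,  0.0216,  1.3499, -0.0885]), 'joint_velocities': array([-0.0002, -0.0005,  0.0006, -0.0003,  0.0003,  0.0017,  0.0005]), 'tau': array([ -0.0006, -62.5439,   0.0488, -39.1606,   0.0162,   0.0096,
         0.    ]), 'position': array([0.1598, 0.6038, 0.2305]), 'ee_rot': array([ 0.129 ,  0.9916, -0.0007, -0.0001]), 'ft_force': array([0.1906, 0.4986, 1.1737]), 'torque': array([ 0.0465, -0.0047,  0.0211]), 'grip_width': 0.9977268420886839}
top [[ 0.0133 -0.9927  0.1198  0.5245]
 [-0.9997 -0.0105  0.0237  0.0732]
 [-0.0223 -0.1201 -0.9925  1.0861]
 [ 0.      0.      0.      1.    ]] [460.276    0.     321.1604] -0.07684408675350617
rack [([468.9, 300.5], 0.59)]
slot0 [([478.4, 305.0], 0.9), ([459.1, 300.9], 0.9), ([495.3, 309.2], 0.84), ([440.4, 299.7], 0.68), ([260.4, 274.2], 0.5)]
slot3 [([478.4, 305.0], 0.9), ([459.1, 300.9], 0.9), ([495.3, 309.2], 0.84), ([440.4, 299.7], 0.68), ([260.4, 274.2], 0.5)]
screw0 [([516.4, 312.0], 0.5), ([416.4, 294.1], 0.45), ([440.6, 298.7], 0.25)]
screw1 [([516.4, 312.0], 0
[... 597 characters left out ...]
1
rack [([278.9, 363.2], 0.87)]
slot0 [([278.0, 368.3], 0.88), ([275.6, 335.7], 0.88), ([275.3, 386.1], 0.66), ([278.6, 350.1], 0.62)]
slot3 [([278.0, 368.3], 0.88), ([275.6, 335.7], 0.88), ([275.3, 386.1], 0.66), ([278.6, 350.1], 0.62)]
screw0 [([281.0, 316.8], 0.48), ([277.4, 366.3], 0.42)]
screw1 [([281.0, 316.8], 0.48), ([277.4, 366.3], 0.42)]
driver [([286.4, 266.3], 0.89), ([284.7, 264.5], 0.67), ([364.2, 256.8], 0.21)]
stand [([284.8, 268.5], 0.96)]
stand_seat [([286.4, 267.3], 0.89), ([280.8, 215.8], 0.17)]
basket [([278.9, 213.2], 0.88)]
board0 [([250.5, 165.6], 0.79), ([281.4, 212.6], 0.61)]
bottle [([351.6, 241.0], 0.77)]
shaker [([363.0, 256.2], 0.93)]
pan [([374.3, 310.9], 0.6)]
```

View pics/top1.png

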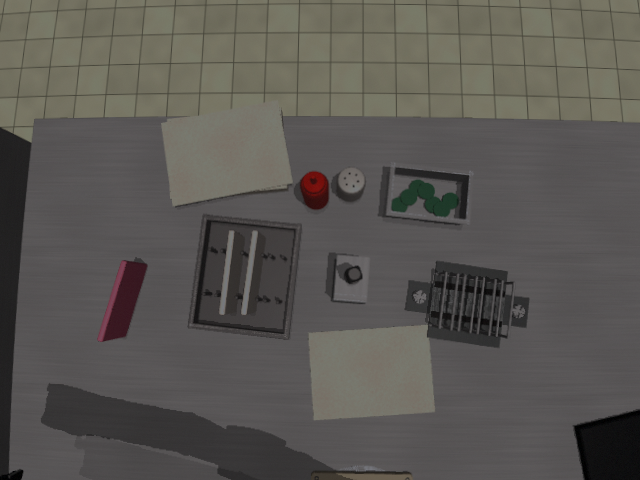

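View pics/side1.png

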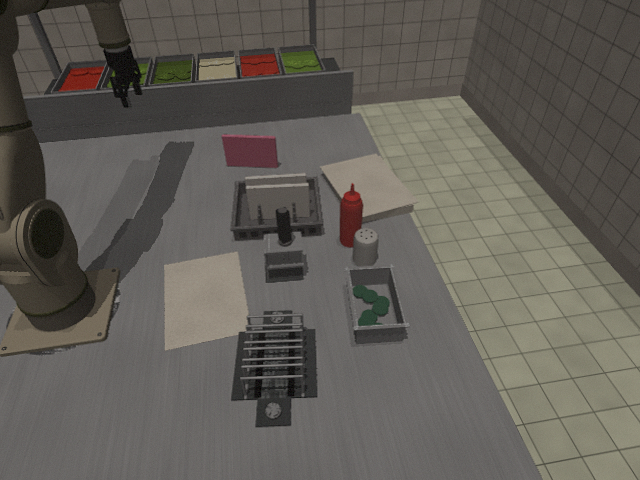

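Top view: two white boards at (227,272) and (249,272) in the basket (215–300 rows). A pink look-alike lies outside at (123,300) and is not meant. The driver is in its stand at (352,275). The rack is at (468,304), with screws at (419,297) and (518,311).

```bash
python3 - <<'E'
from h import *
T=manip.camera('top');S=manip.camera('side')
def e(f,k):
    return np.clip(f[:,:,::-1].astype(float)*2,0,255).astype(np.uint8)
def up(p,l,t,r,b,k): return cv2.resize(e(p['frame'][t:b,l:r],1),None,fx=k,fy=k,interpolation=cv2.INTER_CUBIC)
cv2.imwrite('pics/rackT.png',up(T,395,250,540,355,5))
cv2.imwrite('pics/bskT.png',up(T,180,205,380,345,4))
cv2.imwrite('pics/sideR.png',up(S,225,170,325,430,2.3)) if 0 else cv2.imwrite('pics/sideR.png',np.hstack([cv2.resize(up(S,225,300,325,430,4.6),(460,598)),]))
E
```

```text
(no output)
```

View pics/rackT.png

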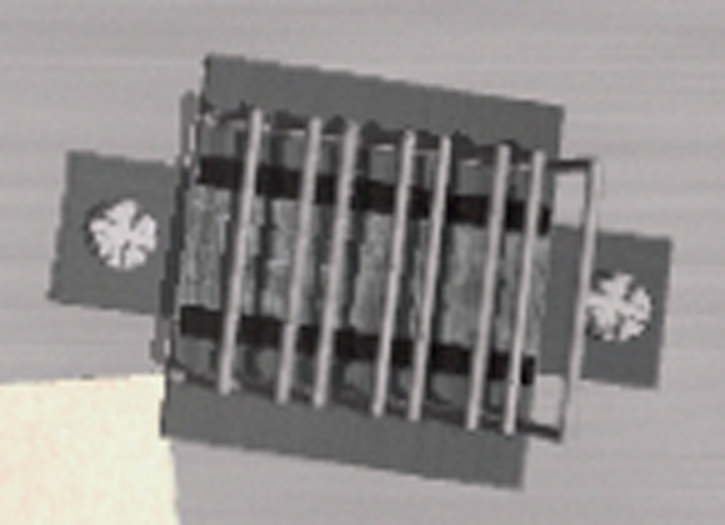

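View pics/bskT.png

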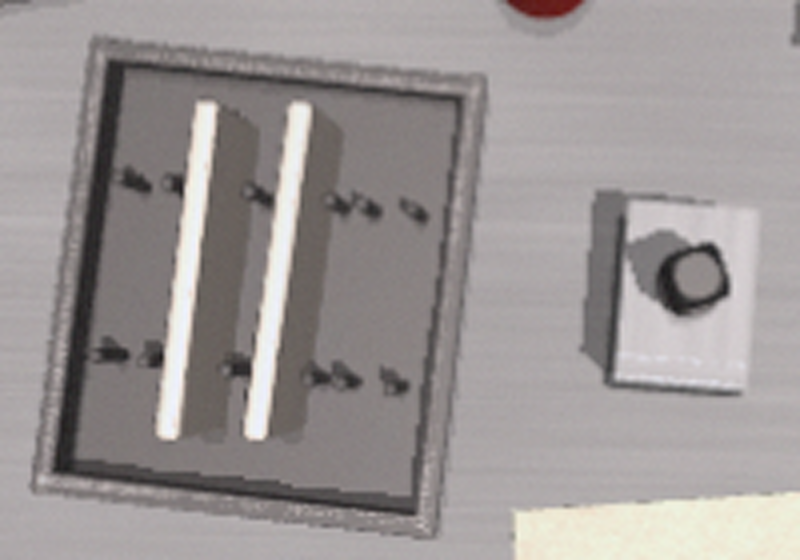

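View pics/sideR.png

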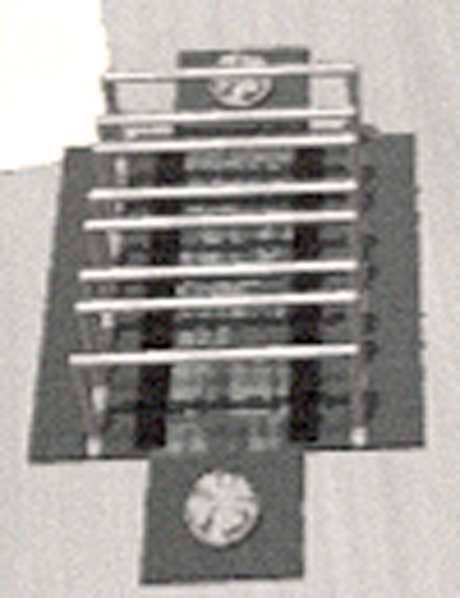

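Two boards: crop columns 190 and 280. Rack corners, both cross-recess screws and the handle's top face (crop 699,278, turned about 20°) are all visible. Next I turn these into poses.

```bash
python3 - <<'E'
from h import *
from scipy.optimize import least_squares
np.set_printoptions(precision=4,suppress=True)
T=manip.camera('top');S=manip.camera('side')
f=lambda pts,l,t,k:np.array([(l+(x+.5)/k-.5,t+(y+.5)/k-.5) for x,y in pts])
def fit(model,obs,x0=None,name=''):
    # obs: list of (pic, uv, local)
    def res(q):
        c,s=np.cos(q[2]),np.sin(q[2]); R=np.array([[c,-s,0],[s,c,0],[0,0,1]])
        return np.concatenate([(proj(p,np.array(L)@R.T+[q[0],q[1],0])-uv).ravel() for p,uv,L in obs])
    r=least_squares(res,x0,loss='soft_l1'); print(name,r.x,'deg',np.degrees(r.x[2]),'res',np.round(r.fun,1)); return r.x
kT=lambda pts:f(pts,395,250,5); kS=lambda pts:f(pts,225,300,4.6)
B=[[.09,.085,.004],[.09,-.085,.004],[-.09,-.085,.004],[-.09,.085,.004]]
SC=[[0,.116,.0197],[0,-.116,.0197]]
rT=[(T,kT([(207,55),(563,107),(522,488),(163,436)]),B),(T,kT([(123,235),(617,305)]),SC)]
rS=[(S,kS([(415,133),(425,447),(30,462),(65,148)]),B),(S,kS([(240,80),(223,508)]),SC)]
x0=[.47,-.25,-.1]
for n,o in(('T',rT),('S',rS),('TS',rT+rS)): q=fit(None,o,x0,'rack '+n)
c,s=np.cos(q[2]),np.sin(q[2])
for n,y in(('s0',.116),('s1',-.116),('l0',-.063),('l1',-.021),('l2',.021),('l3',.063)): print(n,q[0]-s*y,q[1]+c*y)
b=lambda pts:f(pts,180,205,4)
# stand
fit(None,[(T,b([(627,197),(760,208),(745,393),(610,383)]),[[.042,.035,.105],[.042,-.035,.105],[-.056,-.035,.105],[-.056,.035,.105]])],[.53,.04,0],'stand')
h=.014;H=[[h,h,.208],[h,-h,.208],[-h,-h,.208],[-h,h,.208]]
fit(None,[(T,b([(668,262),(715,243),(732,290),(683,312)]),H)],[.53,.04,.3],'driver')
for n,p in(('L',[(195,102),(217,102),(181,438),(156,438)]),('R',[(288,102),(311,102),(268,438),(245,438)])):
    fit(None,[(T,b(p),[[.09,.007,.125],[.09,-.007,.125],[-.09,-.007,.125],[-.09,.007,.125]])],[.53,.25,0],'board'+n)
fit(None,[(T,b([(95,38),(487,75),(435,538),(33,490)]),[[.125,.11,.05],[.125,-.11,.05],[-.125,-.11,.05],[-.125,.11,.05]])],[.53,.25,0],'basket')
for l in('driver','board0'):
    for p,n in((T,'T'),(S,'S')): print(l,n,[(np.round(x['extent'],1).tolist(),round(x['confidence'],2)) for x in manip.outline_of(p,l)[:4]])
s=lambda n,p,l,t,r,b_,k:cv2.resize(np.clip(p['frame'][t:b_,l:r,::-1].astype(float)*1.5,0,255).astype(np.uint8),(600,600),interpolation=cv2.INTER_CUBIC)[:, :]
a=[s('',T,408,286,432,310,0),s('',T,507,300,531,324,0),s('',S,262,302,298,338,0),s('',S,256,392,292,428,0)]
a=[cv2.resize(x,(300,300)) for x in a]
cv2.imwrite('pics/screws.png',np.vstack([np.hstack(a[:2]),np.hstack(a[2:])]))
cv2.imwrite('pics/sideD.png',np.clip(cv2.resize(S['frame'][165:290,225:330,::-1],None,fx=4.7,fy=4.7,interpolation=cv2.INTER_CUBIC).astype(float)*2,0,255))
E
```

```text
rack T [ 0.4998 -0.2442 -0.1328] deg -7.608181445929917 res [-0.  -0.3 -0.1 -0.5 -0.2  0.1 -0.6  0.4  0.3  0.1  0.7  0.1]
rack S [ 0.5007 -0.2486 -0.1364] deg -7.816144484008082 res [ 0.2  0.5  0.4  0.1 -0.4  0.5 -0.2  0.2  0.  -1.2 -0.1 -0.6]
rack TS [ 0.5003 -0.2462 -0.1344] deg -7.7018458552480595 res [ 0.9 -0.5  0.8 -0.6  0.6 -0.   0.2  0.1  1.2 -0.2  1.6 -0.  -0.2 -0.4
  0.1 -1.  -0.6 -0.5 -0.5 -0.5 -0.3 -2.  -0.3 -1.7]
s0 0.5158232293297474 -0.13126398770605843
s1 0.484731027551568 -0.36117108848501434
l0 0.4918339874405487 -0.3086492077036149
l1 0.4974627481072881 -0.2670280946315626
l2 0.5030915087740274 -0.2254069815595102
l3 0.5087202694407669 -0.18378586848745784
stand [ 0.56    0.0315 -0.0748] deg -4.288391807754888 res [ 0.2  0.1 -0.4  0.2 -0.2  0.1  0.5 -0.3]
driver [0.5587 0.03   0.3858] deg 22.102836156290493 res [-1.8 -0.5  0.1 -1.2  1.4  0.8 -0.1  0.7]
boardL [ 0.5627  0.2943 -0.0764] deg -4.376226876798061 res [-0.4 -1.   0.5 -0.4  0.1  1.  -0.2  0.3]
boardR [ 0.5634  0.2462 -0.0976] deg -5.593855588131125 res [-0.3 -1.   0.4 -0.3  0.4  1.1 -0.5  0.3]
basket [ 0.5578  0.2688 -0.0846] deg -4.848668512136386 res [ 1.   2.5 -2.3  2.1 -0.9 -2.7  2.8 -1.2]
driver T [([343.2, 264.7, 363.6, 282.5], 0.75)]
driver S [([274.0, 209.2, 293.9, 262.5], 0.83)]
board0 T [([238.7, 231.7, 268.8, 314.0], 0.92), ([99.3, 258.6, 147.6, 341.5], 0.87), ([407.1, 259.3, 526.0, 347.3], 0.73), ([217.9, 230.9, 245.3, 312.2], 0.57)]
board0 S [([221.2, 134.4, 276.8, 167.9], 0.97), ([243.0, 172.7, 307.3, 186.3], 0.96), ([245.6, 181.2, 313.2, 219.6], 0.94)][ WARN:0@8.585] global loadsave.cpp:1063 imwrite_ Unsupported depth image for selected encoder is fallbacked to CV_8U.
```

View pics/screws.png

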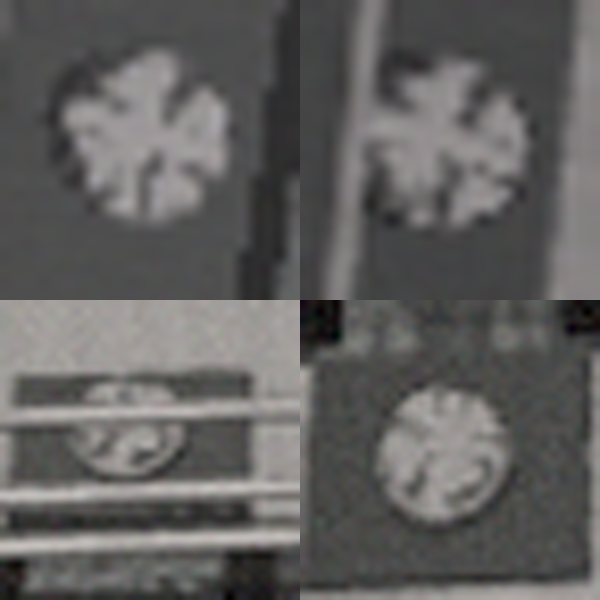

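View pics/sideD.png

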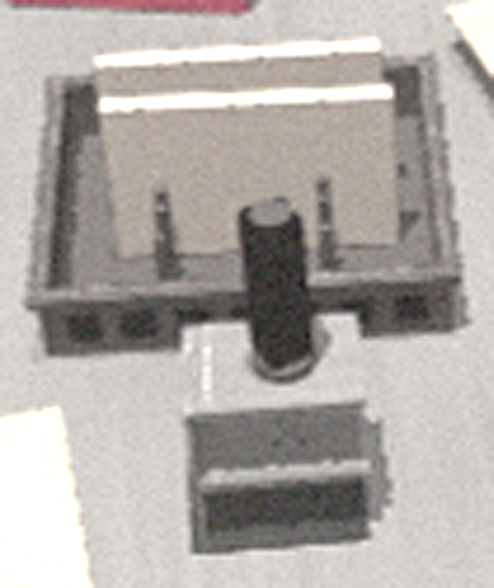

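Poses agree to a few mm: driver (0.559, 0.031) with yaw 22°, screws (0.516, -0.131) and (0.485, -0.361). Moving above the driver.

Call:
{"api": "jog_arm", "payload": {"translation": [[0,0,40],[100,-143,60],[399,-573,60],[399,-573,60],[399,-573,60],[399,-573,60],[399,-573,60],[399,-573,60],[399,-573,60],[399,-573,60],[399,-573,60],[399,-573,60]], "turn": [0,0,-53,-53,-53,-53,-53,-53,-53,-53,-53,-53], "grip": 85}}

```text
clock: 2.8
position: [0.4224, 0.2265, 0.2862]
ee_rot: [0.558, 0.83, 0.001, 0.0]
ft_force: [0.6, 0.6, -0.5]
grip_width: 0.997
```

Call:
{"api": "jog_arm", "payload": {"translation": [[137,-195,0],[137,-195,0],[137,-195,0],[137,-195,0],[137,-195,0],[137,-195,0],[137,-195,0],[137,-195,0],[137,-195,0]], "turn": [0,0,0,0,0,0,0,0,0]}}

```text
clock: 3.55
position: [0.5592, 0.0321, 0.286]
ee_rot: [0.558, 0.83, 0.001, -0.0]
ft_force: [0.3, 0.2, 0.4]
grip_width: 0.995
```

```bash
python3 - <<'E'
from h import *
o=manip.get_obs(); print(o['position'],o['ee_rot'],o['joint_pos'])
T=manip.camera('top');S=manip.camera('side')
a=[np.clip(cv2.resize(p['frame'][t:b,l:r,::-1],(400,400),interpolation=cv2.INTER_CUBIC).astype(float)*1.7,0,255).astype(np.uint8) for p,l,t,r,b in((T,300,220,400,320),(S,235,160,335,260))]
cv2.imwrite('pics/above.png',np.hstack(a))
print(proj(S,[o['position'],[.559,.031,.208],[.559,.031,.113]]))
for p in(T,S):print([(np.round(x['extent']),x['confidence']) for x in manip.outline_of(p,'driver')[:3]])
E
```

```text
[0.55923665 0.03211316 0.28600692] [ 5.57943894e-01  8.29878474e-01  5.18073641e-04 -2.47579303e-04] [-0.64283068  0.16994319  0.57882973  1.57910654 -0.09484986  1.42023796
  0.33060293]
[[278.94320119 182.24767609]
 [281.33727409 209.30131022]
 [283.99843708 238.4788791 ]]
[(array([299., 170., 330., 209.]), 0.2)]
[(array([276., 208., 294., 261.]), 0.56), (array([265., 402., 278., 418.]), 0.27), (array([246., 181., 312., 220.]), 0.15)]
```

View pics/above.png

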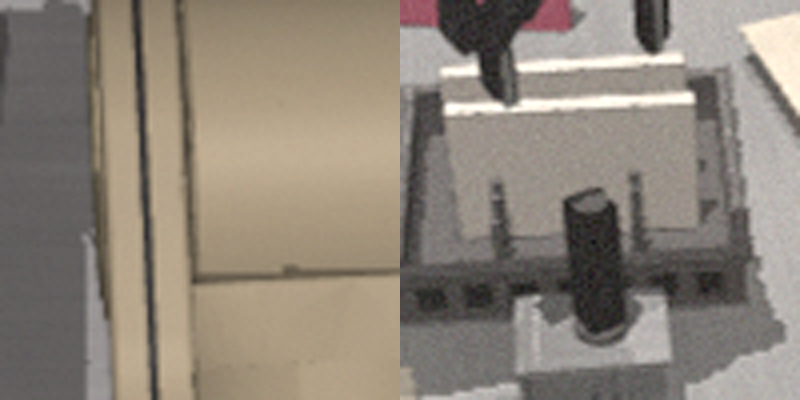

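Call:
{"api": "jog_arm", "payload": {"translation": [[0,-1,-40],[0,-1,-80],[0,-1,-110],[0,-1,-125],[0,-1,-135],[0,-1,-135]], "turn": [0,0,0,0,0,0]}}

```text
clock: 4.25
position: [0.558, 0.0324, 0.1497]
ee_rot: [0.557, 0.831, -0.0, -0.001]
ft_force: [0.2, -0.2, -1.0]
grip_width: 0.994
```

Call:
{"api": "jog_arm", "payload": {"translation": [[0,0,0],[0,0,0],[0,0,0],[0,0,0],[0,0,0],[0,0,0],[0,0,0],[0,0,0]], "turn": [0,0,0,0,0,0,0,0], "grip": 20, "grip_force": 90}}

```text
clock: 4.92
position: [0.5586, 0.0324, 0.1507]
ee_rot: [0.557, 0.831, 0.001, -0.001]
ft_force: [-1.4, -0.1, 5.8]
grip_width: 0.316
```

Call:
{"api": "jog_arm", "payload": {"translation": [[0,0,10],[0,0,30],[0,0,60],[0,0,95],[0,0,125],[0,0,125],[0,0,125]], "turn": [0,0,0,0,0,0,0]}}

```text
clock: 5.5
position: [0.5593, 0.0324, 0.2776]
ee_rot: [0.557, 0.831, 0.002, 0.0]
ft_force: [0.0, -0.0, -1.9]
grip_width: 0.317
```

```bash
python3 - <<'E'
from h import *
o=manip.get_obs(); print(o['position'],o['ft_force'],o['grip_width'])
S=manip.camera('side')
cv2.imwrite('pics/held.png',np.clip(cv2.resize(S['frame'][120:280,220:380,::-1],(600,600),interpolation=cv2.INTER_CUBIC).astype(float)*1.7,0,255).astype(np.uint8))
t=o['position']-[0,0,.131]
print('tip pred',proj(S,t),[(x['at'],x['confidence']) for x in manip.pinpoint(S,'driver')[:3]])
E
```

```text
[0.55926558 0.03235522 0.27758269] [ 0.01036269 -0.03741052 -1.91701406] 0.3173241892519617
tip pred [[283.13829067 228.18004582]] [([284.6, 230.6], 0.7)]
```

View pics/held.png

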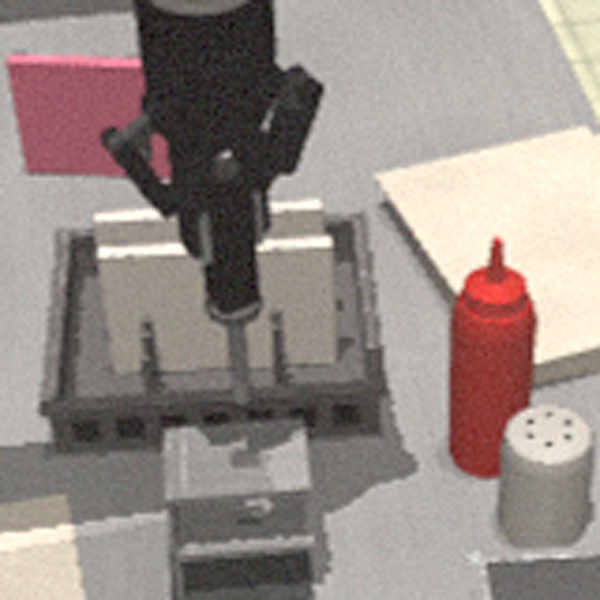

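Call:
{"api": "jog_arm", "payload": {"translation": [[-43,-163,0],[-43,-163,0],[-43,-163,0],[-43,-163,0],[-43,-163,-40],[-43,-163,-80],[-43,-163,-100],[-43,-163,-100],[-43,-163,-100],[-43,-163,-100],[-43,-163,-100],[-43,-163,-100]], "turn": [7,14,21,28,35,42,49,56,63,70,77,79]}}

```text
clock: 6.6
position: [0.514, -0.1304, 0.1733]
ee_rot: [-0.102, 0.995, -0.0, -0.002]
ft_force: [-0.3, 0.4, -0.8]
grip_width: 0.322
```

```bash
python3 - <<'E'
from h import *
o=manip.get_obs(); print(o['position'],o['ee_rot'],o['joint_pos'],o['ft_force'],o['grip_width'])
S=manip.camera('side');T=manip.camera('top')
k=10;l,t,r,b=250,285,310,335
im=np.clip(cv2.resize(S['frame'][t:b,l:r,::-1],None,fx=k,fy=k,interpolation=cv2.INTER_CUBIC).astype(float)*1.8,0,255).astype(np.uint8)
tip=o['position']-[0,0,.131]; print('tip',tip)
q=[*tip,];pts=proj(S,[tip,[.5158,-.1313,.0197],[.5165,-.1337,.0197]]); print(pts)
for u in pts: cv2.circle(im,tuple(int(v) for v in (u-[l,t]+.5)*k),3,(0,0,255),-1)
cv2.imwrite('pics/s0.png',im)
print([(x['at'],x['confidence']) for x in manip.pinpoint(S,'driver')[:3]],[(x['at'],x['confidence']) for x in manip.pinpoint(S,'screw0')[:3]])
E
```

```text
[ 0.51398739 -0.13038125  0.17333647] [-1.02461089e-01  9.94734114e-01 -4.88505236e-04 -2.35158864e-03] [-0.34723347  0.1762469   0.56723676  1.81202565 -0.09922188  1.18638086
  2.02673575] [-0.30451882  0.44355797 -0.79285886] 0.3216950669948875
tip [ 0.51398739 -0.13038125  0.04233647]
[[274.87663692 308.91020183]
 [276.42901127 315.00828073]
 [276.82546674 315.76587978]]
[([275.6, 309.5], 0.64), ([273.6, 386.7], 0.5)] [([272.0, 410.8], 0.51), ([280.1, 318.8], 0.44)]
```

View pics/s0.png

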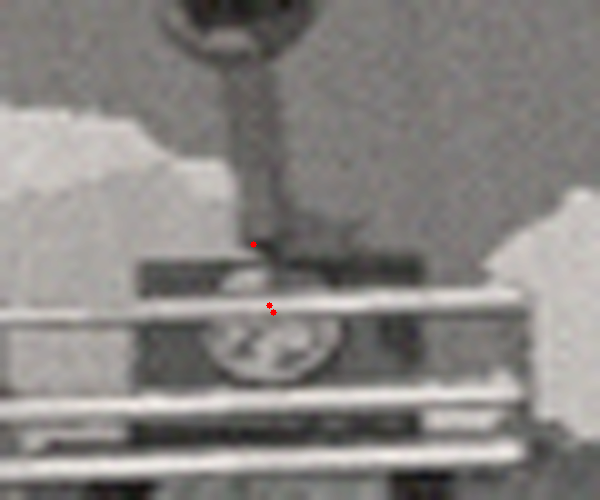

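Call:
{"api": "jog_arm", "payload": {"translation": [[1.5,0,-10],[1.5,0,-18],[1.5,0,-20],[1.5,0,-21],[1.5,0,-22],[1.5,0,-23],[1.5,0,-24],[1.5,0,-24]], "turn": [5,10,15,15,15,15,15,15]}}

```text
clock: 7.47
position: [0.516, -0.1305, 0.15]
ee_rot: [-0.226, 0.974, -0.001, -0.002]
ft_force: [-0.1, 0.6, -1.4]
grip_width: 0.321
```

Call:
{"api": "jog_arm", "payload": {"translation": [[0,0,-1],[0,0,-2],[0,0,-3],[0,0,-3]], "turn": [0,0,0,0]}}

```text
clock: 7.8
position: [0.5166, -0.1306, 0.1481]
ee_rot: [-0.226, 0.974, -0.001, -0.001]
ft_force: [-1.7, -0.1, 8.8]
grip_width: 0.316
```

Call:
{"api": "jog_arm", "payload": {"translation": [[-1,0,-0.7],[-1,0,-1],[-1,0,-1],[-1,0,-1],[-1,0,-1],[-1,0,-1]], "turn": [-4,-8,-12,-16,-20,-20]}}

```text
clock: 8.3
position: [0.516, -0.1305, 0.1475]
ee_rot: [-0.051, 0.999, -0.001, -0.0]
ft_force: [1.8, 0.7, 1.4]
grip_width: 0.316
```

Call:
{"api": "jog_arm", "payload": {"translation": [[0,0,-1],[0,0,-1.5],[0,0,-2],[0,0,-2]], "turn": [0,0,0,0]}}

```text
clock: 8.63
position: [0.5161, -0.1306, 0.1457]
ee_rot: [-0.052, 0.999, -0.001, -0.0]
ft_force: [0.7, 0.5, 3.3]
grip_width: 0.316
```

Call:
{"api": "jog_arm", "payload": {"translation": [[0,0,-1],[0,0,-2],[0,0,-2.5],[0,0,-2.5]], "turn": [0,0,0,0]}}

```text
clock: 8.97
position: [0.5169, -0.1307, 0.1449]
ee_rot: [-0.053, 0.999, -0.0, 0.001]
ft_force: [-4.5, 1.5, 19.3]
grip_width: 0.321
```

Call:
{"api": "jog_arm", "payload": {"translation": [[-1,0,0.5],[-1,0,0.5],[-1,0,0],[-1,0,0],[-1,0,0],[-1,0,0]], "turn": [-4,-8,-12,-16,-20,-24]}}

```text
clock: 9.47
position: [0.5158, -0.1297, 0.1453]
ee_rot: [0.157, 0.988, 0.0, 0.0]
ft_force: [-2.2, 3.4, 7.3]
grip_width: 0.317
```

```bash
python3 - <<'E'
from h import *
o=manip.get_obs(); print(o['position'],o['ft_force'],o['torque'],o['joint_pos'][6],np.degrees(np.arctan2(2*o['ee_rot'][1]**2-1,2*o['ee_rot'][0]*o['ee_rot'][1])))
E
```

```text
[ 0.51582922 -0.12966931  0.14531741] [-2.20705321  3.3631112   7.34123394] [1.30360245 1.46252366 0.07555055] 1.5383412967689363 71.93149620558188
```

Call:
{"api": "jog_arm", "payload": {"translation": [[0,-0.5,0],[0,-0.5,-0.2],[0,-0.5,-0.3],[0,-0.5,-0.4],[0,-0.5,-0.5],[0,-0.5,-0.6],[0,-0.5,-0.8],[0,-0.5,-0.9],[0,-0.5,-1],[0,-0.5,-1]], "turn": [-6,-12,-18,-24,-30,-36,-42,-48,-54,-54]}}

```text
clock: 10.3
position: [0.5156, -0.1297, 0.1447]
ee_rot: [0.591, 0.807, 0.0, -0.0]
ft_force: [-4.6, 1.7, 10.4]
grip_width: 0.319
```

```bash
cat > st.py <<'E'
from h import *
o=manip.get_obs(); print(o['position'],o['ft_force'],o['torque'],o['joint_pos'][6],np.degrees(np.arctan2(2*o['ee_rot'][1]**2-1,2*o['ee_rot'][0]*o['ee_rot'][1])))
E
python3 st.py
```

```text
[ 0.5155664  -0.12967941  0.14474239] [-4.55949685  1.67159754 10.3889771 ] [ 1.25912827  1.65878023 -0.00588618] 0.6251498164848235 17.612659485928404
```

Call:
{"api": "jog_arm", "payload": {"translation": [[0,0,0],[0,0,-0.2],[0,0,-0.3],[0,0,-0.4],[0,0,-0.5],[0,0,-0.6],[0,0,-0.8],[0,0,-0.9],[0,0,-1],[0,0,-1.1],[0,0,-1.2],[0,0,-1.2]], "turn": [-6,-12,-18,-24,-30,-36,-42,-48,-54,-60,-66,-66]}}

```text
clock: 11.3
position: [0.5157, -0.1297, 0.1438]
ee_rot: [0.936, 0.353, 0.001, -0.0]
ft_force: [-1.1, 1.7, 7.1]
grip_width: 0.321
```

```bash
python3 st.py
```

```text
[ 0.5157126  -0.12968669  0.1437936 ] [-1.11614744  1.67504544  7.12255372] [-0.05049323  0.96972131  0.08598924] -0.4676282104238422 -48.69855923796514
```

Call:
{"api": "jog_arm", "payload": {"translation": [[0,0,-0.4],[0,0,-0.5],[0,0,-0.6],[0,0,-0.7],[0,0,-0.8],[0,0,-0.9],[0,0,-1.1],[0,0,-1.2],[0,0,-1.3],[0,0,-1.4],[0,0,-1.5],[0,0,-1.6]], "turn": [-6,-12,-18,-24,-30,-36,-42,-48,-54,-60,-66,-72]}}

```text
clock: 12.3
position: [0.5158, -0.1305, 0.1426]
ee_rot: [0.964, -0.267, 0.001, 0.001]
ft_force: [-2.2, -1.1, 6.9]
grip_width: 0.324
```

Call:
{"api": "jog_arm", "payload": {"translation": [[0,0,-0.4],[0,0,-0.5],[0,0,-0.6],[0,0,-0.7],[0,0,-0.8],[0,0,-0.9],[0,0,-0.9],[0,0,-0.9]], "turn": [-6,-12,-18,-24,-30,-36,-42,-42]}}

```text
clock: 12.97
position: [0.5155, -0.131, 0.1419]
ee_rot: [0.802, -0.597, 0.0, 0.002]
ft_force: [-3.6, -0.8, 7.2]
grip_width: 0.316
```

```bash
python3 st.py
```

```text
[ 0.51553408 -0.13098913  0.1419255 ] [-3.61116857 -0.82709653  7.19825753] [-0.38725306  0.95911083  0.09056747] -2.258514817094521 -163.27016623586476
```

Torque is constant and z drops 6 mm/turn, so the screw is turning. Ratchet back 270°.

Call:
{"api": "jog_arm", "payload": {"translation": [[0,0,6],[0,0,14],[0,0,14],[0,0,14],[0,0,14],[0,0,14],[0,0,14],[0,0,14],[0,0,14],[0,0,14],[0,0,14],[0,0,14]], "turn": [0,0,7,14,21,28,35,42,49,56,63,70]}}

```text
clock: 13.97
position: [0.5156, -0.1311, 0.1566]
ee_rot: [1.0, -0.025, 0.002, 0.001]
ft_force: [-0.4, -0.1, -1.3]
grip_width: 0.325
```

Call:
{"api": "jog_arm", "payload": {"translation": [[0,0,0],[0,0,0],[0,0,0],[0,0,0],[0,0,0],[0,0,0],[0,0,0],[0,0,0],[0,0,0],[0,0,0],[0,0,0],[0,0,0]], "turn": [7,14,21,28,35,42,49,56,63,70,77,84]}}

```text
clock: 14.97
position: [0.5157, -0.1313, 0.1573]
ee_rot: [0.758, 0.653, 0.002, 0.0]
ft_force: [0.2, 0.3, -1.1]
grip_width: 0.314
```

Call:
{"api": "jog_arm", "payload": {"translation": [[0,0,0],[0,0,0],[0,0,0],[0,0,0],[0,0,0],[0,0,0],[0,0,0],[0,0,0],[0,0,0],[0,0,0],[0,0,0],[0,0,0]], "turn": [7,14,21,28,35,42,49,56,63,70,77,84]}}

```text
clock: 15.97
position: [0.5158, -0.1316, 0.1581]
ee_rot: [0.123, 0.992, 0.001, -0.001]
ft_force: [-0.0, 0.2, -1.4]
grip_width: 0.318
```

```bash
python3 st.py
```

```text
[ 0.51584936 -0.13160429  0.15807101] [-0.02633463  0.22628932 -1.37356727] [-0.00710221 -0.01221218 -0.03706739] 1.595876557908898 75.89248508645423
```

Call:
{"api": "jog_arm", "payload": {"translation": [[0,1,0],[0,1,0],[0,1,0],[0,1,0],[0,1,-5],[0,1,-10],[0,1,-12],[0,1,-14],[0,1,-15],[0,1,-16],[0,1,-16.5],[0,1,-16.5]], "turn": [7,14,21,28,31,31,31,31,31,31,31,31]}}

```text
clock: 16.97
position: [0.5162, -0.1305, 0.1428]
ee_rot: [-0.146, 0.989, 0.001, -0.001]
ft_force: [-3.3, 1.6, 11.7]
grip_width: 0.32
```

Call:
{"api": "jog_arm", "payload": {"translation": [[0,0,-0.4],[0,0,-0.5],[0,0,-0.6],[0,0,-0.7],[0,0,-0.8],[0,0,-0.9],[0,0,-1],[0,0,-1.1],[0,0,-1.1]], "turn": [-6,-12,-18,-24,-30,-36,-42,-48,-48]}}

```text
clock: 17.72
position: [0.5164, -0.1291, 0.1427]
ee_rot: [0.272, 0.962, 0.002, -0.0]
ft_force: [-4.1, 5.3, 10.8]
grip_width: 0.314
```

```bash
python3 st.py
```

```text
[ 0.51637802 -0.12913672  0.14266714] [-4.05653245  5.26472655 10.8173551 ] [1.70513737 1.42107413 0.00725702] 1.3080198969475498 58.41663470146437
```

Call:
{"api": "jog_arm", "payload": {"translation": [[-0.5,-1,0],[-0.5,-1,-0.3],[-0.5,-1,-0.5],[-0.5,-1,-0.7],[-0.5,-1,-0.8],[-0.5,-1,-0.9],[-0.5,-1,-1],[-0.5,-1,-1.1],[-0.5,-1,-1.2],[-0.5,-1,-1.3],[-0.5,-1,-1.4],[-0.5,-1,-1.4]], "turn": [-6,-12,-18,-24,-30,-36,-42,-48,-54,-60,-66,-66]}}

```text
clock: 18.72
position: [0.5152, -0.1299, 0.1415]
ee_rot: [0.755, 0.656, 0.002, 0.0]
ft_force: [-4.8, 0.6, 6.2]
grip_width: 0.317
```

```bash
python3 st.py
```

```text
[ 0.51523643 -0.1299261   0.14154114] [-4.81201306  0.5509684   6.19501256] [0.75352031 1.55628021 0.13885551] 0.1896826354739523 -8.026775525881584
```

Call:
{"api": "jog_arm", "payload": {"translation": [[0,0,-0.4],[0,0,-0.5],[0,0,-0.6],[0,0,-0.7],[0,0,-0.8],[0,0,-0.9],[0,0,-1.1],[0,0,-1.2],[0,0,-1.3],[0,0,-1.4],[0,0,-1.5],[0,0,-1.6]], "turn": [-6,-12,-18,-24,-30,-36,-42,-48,-54,-60,-66,-72]}}

```text
clock: 19.72
position: [0.5155, -0.13, 0.1405]
ee_rot: [0.996, 0.084, 0.002, 0.001]
ft_force: [0.4, 1.0, 3.8]
grip_width: 0.317
```

```bash
python3 st.py
```

```text
[ 0.51553823 -0.12997031  0.14045068] [0.39633283 1.03623875 3.84412003] [0.00396729 0.53860506 0.17095783] -0.9955210108160419 -80.36601990809785
```

Call:
{"api": "jog_arm", "payload": {"translation": [[0,0,-0.8],[0,0,-1.0],[0,0,-1.1],[0,0,-1.2],[0,0,-1.3],[0,0,-1.4],[0,0,-1.5],[0,0,-1.6],[0,0,-1.6]], "turn": [-6,-12,-18,-24,-30,-36,-42,-48,-48]}}

```text
clock: 20.47
position: [0.5158, -0.1305, 0.1395]
ee_rot: [0.943, -0.332, 0.001, 0.003]
ft_force: [-1.9, -1.0, 7.7]
grip_width: 0.315
```

```bash
python3 st.py
```

```text
[ 0.5157522  -0.13045996  0.13952475] [-1.85642643 -0.99329406  7.70250353] [-0.14512178  0.63034648  0.06255199] -1.7371293960147107 -128.80106989587134
```

Call:
{"api": "jog_arm", "payload": {"translation": [[0,0,-0.5],[0,0,-0.6],[0,0,-0.7],[0,0,-0.8],[0,0,-0.9],[0,0,-1.0],[0,0,-1.1],[0,0,-1.1]], "turn": [-6,-12,-18,-24,-30,-36,-42,-42]}}

```text
clock: 21.13
position: [0.5156, -0.1308, 0.1389]
ee_rot: [0.759, -0.651, 0.0, 0.003]
ft_force: [-3.5, 0.4, 6.3]
grip_width: 0.319
```

```bash
python3 st.py
```

```text
[ 0.51555776 -0.13081215  0.13885781] [-3.47428665  0.42313135  6.29746316] [-0.51949017  0.98598653  0.1058281 ] -2.39780146747934 -171.24409498110154
```

Call:
{"api": "jog_arm", "payload": {"translation": [[0,0,6],[0,0,14],[0,0,14],[0,0,14],[0,0,14],[0,0,14],[0,0,14],[0,0,14],[0,0,14],[0,0,14],[0,0,14],[0,0,14]], "turn": [0,0,7,14,21,28,35,42,49,56,63,70]}}

```text
clock: 22.13
position: [0.5158, -0.131, 0.1538]
ee_rot: [0.995, -0.095, 0.003, 0.002]
ft_force: [0.4, 0.3, -2.3]
grip_width: 0.319
```

Call:
{"api": "jog_arm", "payload": {"translation": [[0,0.5,0],[0,0.5,0],[0,0.5,0],[0,0.5,0],[0,0.5,0],[0,0.5,0],[0,0.5,0],[0,0.5,0],[0,0.5,0],[0,0.5,0],[0,0.5,0],[0,0.5,0]], "turn": [7,14,21,28,35,42,49,56,63,70,77,84]}}

```text
clock: 23.13
position: [0.5161, -0.1309, 0.1548]
ee_rot: [0.802, 0.598, 0.004, 0.001]
ft_force: [-0.6, 0.0, -0.7]
grip_width: 0.317
```

```bash
python3 st.py
```

```text
[ 0.51608473 -0.1308584   0.154816  ] [-0.64769256  0.02409117 -0.73859234] [-0.01721484  0.0169238   0.01931335] 0.026691004176910504 -16.592968955650953
```

Call:
{"api": "jog_arm", "payload": {"translation": [[0,0.5,0],[0,0.5,0],[0,0.5,-3],[0,0.5,-8],[0,0.5,-12],[0,0.5,-14],[0,0.5,-15],[0,0.5,-16],[0,0.5,-17],[0,0.5,-17]], "turn": [7,14,21,25,25,25,25,25,25,25]}}

```text
clock: 23.97
position: [0.5172, -0.1308, 0.1405]
ee_rot: [0.655, 0.756, 0.005, 0.001]
ft_force: [-6.3, 2.1, 20.0]
grip_width: 0.314
```

Call:
{"api": "jog_arm", "payload": {"translation": [[0,0,0],[0,0,-0.1],[0,0,-0.2],[0,0,-0.3],[0,0,-0.4],[0,0,-0.6],[0,0,-0.7],[0,0,-0.8],[0,0,-0.8]], "turn": [-6,-12,-18,-24,-30,-36,-42,-48,-48]}}

```text
clock: 24.72
position: [0.5182, -0.1286, 0.1416]
ee_rot: [0.907, 0.42, 0.006, 0.001]
ft_force: [-4.1, 7.3, 16.2]
grip_width: 0.313
```

```bash
python3 st.py
```

```text
[ 0.51824246 -0.12862254  0.14161551] [-4.08175746  7.30734035 16.18590985] [3.10390445 0.9611476  0.13759044] -0.3602341821405089 -40.29641138688214
```

Call:
{"api": "jog_arm", "payload": {"translation": [[-2.5,-2,8],[-2.5,-2,18],[-2.5,-2,18],[-2.5,-2,18]], "turn": [0,0,0,0]}}

```text
clock: 25.05
position: [0.5162, -0.131, 0.1605]
ee_rot: [0.908, 0.42, 0.007, 0.002]
ft_force: [0.2, -0.1, -1.6]
grip_width: 0.317
```

```bash
python3 st.py; python3 - <<'E'
from h import *
o=manip.get_obs()
S=manip.camera('side')
k=6.5;l,t,r,b=240,250,330,340
im=np.clip(cv2.resize(S['frame'][t:b,l:r,::-1],None,fx=k,fy=k,interpolation=cv2.INTER_CUBIC).astype(float)*1.8,0,255).astype(np.uint8)
pts=proj(S,[o['position']-[0,0,.131],[.5155,-.1305,.014]]);print(pts)
for u in pts: cv2.circle(im,tuple(int(v) for v in (u-[l,t]+.5)*k),2,(0,0,255),-1)
cv2.imwrite('pics/s0b.png',im)
print([(x['at'],x['confidence']) for x in manip.pinpoint(S,'driver')[:3]])
E
```

```text
[ 0.51620047 -0.13099702  0.16047077] [ 0.15020606 -0.10956316 -1.61258441] [0.00680731 0.03525834 0.03404184] -0.3765234333538989 -40.35129918154375
[[276.26524226 312.35486141]
 [276.45399346 316.22077827]]
[([278.3, 313.0], 0.66)]
```

View pics/s0b.png

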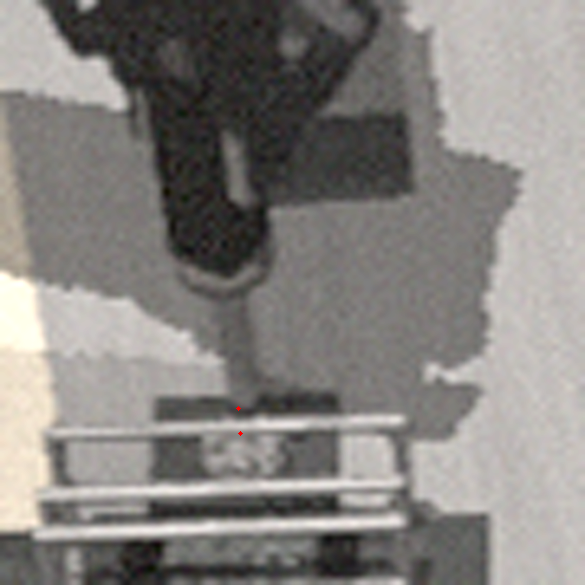

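The tool has picked up a 0.8° tilt that moves the tip about 2 mm. I'll report the true tip and compensate for it.

```bash
cat > st.py <<'E'
import sys
from h import *
from scipy.spatial.transform import Rotation as R
np.set_printoptions(precision=4,suppress=True)
def comp(tgt,turns,L=.131):
    "shift (mm) that puts the tip over tgt for each turn"
    o=manip.get_obs(); z=R.from_quat(o['ee_rot']).as_matrix()[:,2]
    return [np.round(1000*(np.array(tgt)-(R.from_euler('z',t,degrees=True).apply(z)*L)[:2]-o['position'][:2]),1).tolist() for t in turns]
if __name__=='__main__':
    o=manip.get_obs(); M=R.from_quat(o['ee_rot']).as_matrix()
    print('tip',o['position']+.131*M[:,2],'F',o['ft_force'],'Mz',o['torque'][2],'j7',o['joint_pos'][6],'jaw',np.degrees(np.arctan2(M[1,1],M[0,1])),'tilt mrad',M[:2,2]*1000,'tcpz',o['position'][2],'w',o['grip_width'])
    if len(sys.argv)>3: print(comp([float(sys.argv[1]),float(sys.argv[2])],[float(a) for a in sys.argv[3:]]))
E
python3 st.py .5155 -.1305 0 30 59
```

```text
tip [ 0.5173 -0.1304  0.0285] F [-0.2613 -0.3849 -1.5359] Mz 0.05131985335090879 j7 -0.3760003570315354 jaw -40.32489273037608 tilt mrad [12.2855  2.2724] tcpz 0.1594974987851446 w 0.3194867986462355
[[-1.8, -0.1], [-1.4, -0.8], [-0.7, -1.3]]
```

Call:
{"api": "jog_arm", "payload": {"translation": [[-1.4,-1.3,0],[-1.4,-1.3,0],[-1.4,-1.3,0],[-1.4,-1.3,0],[-1.4,-1.3,0],[-1.4,-1.3,0],[-1.4,-1.3,0],[-1.4,-1.3,0],[-1.4,-1.3,0],[-1.4,-1.3,0]], "turn": [7,14,21,28,35,42,49,56,59,59]}}

```text
clock: 25.98
position: [0.5139, -0.1323, 0.159]
ee_rot: [0.582, 0.813, 0.006, -0.002]
ft_force: [0.0, -1.0, -1.7]
grip_width: 0.321
```

```bash
python3 st.py .5155 -.1305 0 -30 -60
```

```text
tip [ 0.5144 -0.1308  0.028 ] F [ 0.0142 -1.028  -1.6588] Mz -0.018757786778468736 j7 0.6341080229687586 jaw 18.78432393176254 tilt mrad [ 3.4588 11.5244] tcpz 0.1590034377569997 w 0.32104164632997734
[[1.1, 0.3], [0.4, 0.7], [0.0, 1.4]]
```

Descend with gentle steps.

Call:
{"api": "jog_arm", "payload": {"translation": [[1,0.3,-5],[1,0.3,-10],[1,0.3,-13],[1,0.3,-15],[1,0.3,-16],[1,0.3,-17],[1,0.3,-18],[1,0.3,-18]], "turn": [0,0,0,0,0,0,0,0]}}

```text
clock: 26.65
position: [0.5149, -0.1316, 0.1409]
ee_rot: [0.582, 0.813, 0.006, -0.002]
ft_force: [-0.1, 1.5, -1.4]
grip_width: 0.311
```

```bash
python3 st.py .5155 -.1305 0 -30 -60
```

```text
tip [ 0.5153 -0.1301  0.0099] F [-0.1139  1.4971 -1.3917] Mz 0.01656475983141427 j7 0.648599553645324 jaw 18.790092685986725 tilt mrad [ 3.2015 11.9741] tcpz 0.14089002920562815 w 0.3111909793962678
[[0.2, -0.4], [-0.5, -0.0], [-0.9, 0.7]]
```

Call:
{"api": "jog_arm", "payload": {"translation": [[0,-0.4,-1],[0,-0.4,-2],[0,-0.4,-2.5],[-0.2,-0.3,-2.8],[-0.3,-0.2,-2.9],[-0.4,0,-3],[-0.5,0,-3.1],[-0.6,0.2,-3.2],[-0.7,0.4,-3.3],[-0.7,0.4,-3.3]], "turn": [0,0,0,-6,-12,-18,-24,-30,-36,-36]}}

```text
clock: 27.48
position: [0.5143, -0.131, 0.1382]
ee_rot: [0.807, 0.591, 0.006, -0.0]
ft_force: [-3.9, 2.0, 7.7]
grip_width: 0.317
```

```bash
python3 st.py .5155 -.1305 0 -30 -60
```

```text
tip [ 0.5156 -0.1299  0.0072] F [-3.8921  1.9511  7.6709] Mz 0.0880075847573254 j7 0.03502037492691585 jaw -17.58060664865356 tilt mrad [9.9147 8.2581] tcpz 0.13820496946253658 w 0.3166753418709359
[[-0.1, -0.6], [-0.5, 0.2], [-0.4, 1.1]]
```

Call:
{"api": "jog_arm", "payload": {"translation": [[-0.1,-0.4,-0.5],[-0.2,-0.3,-0.6],[-0.3,-0.1,-0.7],[-0.4,0,-0.8],[-0.5,0.2,-0.9],[-0.5,0.4,-1],[-0.5,0.6,-1.1],[-0.5,0.8,-1.2],[-0.5,0.8,-1.2]], "turn": [-6,-12,-18,-24,-30,-36,-42,-48,-48]}}

```text
clock: 28.23
position: [0.5149, -0.1296, 0.1381]
ee_rot: [0.978, 0.209, 0.007, 0.002]
ft_force: [-2.8, 2.4, 11.7]
grip_width: 0.317
```

```bash
python3 st.py .5155 -.1305 0 -30 -60
```

```text
tip [ 0.5168 -0.1297  0.0071] F [-2.8036  2.394  11.6634] Mz -0.010963732929551672 j7 -0.7761284202045085 jaw -65.93160684353113 tilt mrad [14.7786 -0.951 ] tcpz 0.13812025743427125 w 0.3168798124667661
[[-1.3, -0.8], [-1.0, 0.2], [-0.2, 0.9]]
```

Call:
{"api": "jog_arm", "payload": {"translation": [[-1.2,-0.6,0],[-1.2,-0.4,0],[-1,-0.2,0],[-1,0,0]], "turn": [-6,-12,-18,-24]}}

```text
clock: 28.57
position: [0.5143, -0.13, 0.1385]
ee_rot: [1.0, -0.002, 0.007, 0.004]
ft_force: [-0.0, 0.1, 1.5]
grip_width: 0.322
```

```bash
python3 st.py .5155 -.1305 0 -30; python3 - <<'E'
from h import *
S=manip.camera('side')
k=7;l,t,r,b=240,260,320,340
im=np.clip(cv2.resize(S['frame'][t:b,l:r,::-1],None,fx=k,fy=k,interpolation=cv2.INTER_CUBIC).astype(float)*1.8,0,255).astype(np.uint8)
cv2.imwrite('pics/s0c.png',im)
E
```

```text
tip [ 0.5162 -0.131   0.0076] F [-0.0488  0.0612  1.5177] Mz 0.03583423332228685 j7 -1.1744686834204838 jaw -90.23693934573133 tilt mrad [14.3637 -7.484 ] tcpz 0.1385407481932522 w 0.3217411995876271
[[-0.7, 0.5], [0.0, 1.3]]
```

View pics/s0c.png

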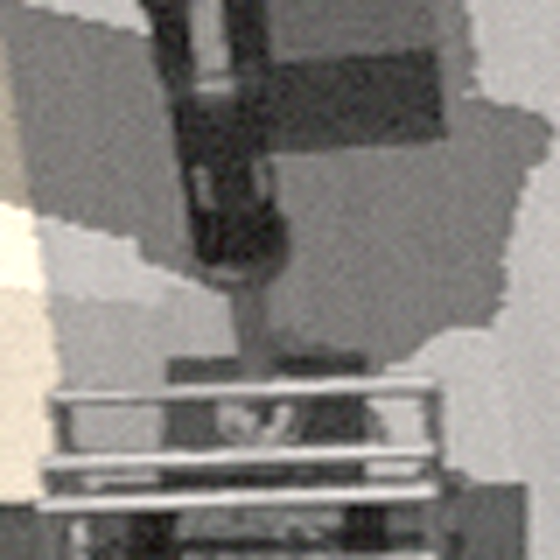

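Call:
{"api": "jog_arm", "payload": {"translation": [[-0.7,0.5,-1],[-0.5,0.7,-1.2],[-0.3,0.9,-1.2],[-0.1,1.1,-1.2]], "turn": [-4,-10,-16,-22]}}

```text
clock: 28.95
position: [0.5148, -0.1292, 0.1382]
ee_rot: [0.98, -0.197, 0.007, 0.005]
ft_force: [-3.5, -0.6, 10.0]
grip_width: 0.314
```

```bash
python3 st.py .5155 -.1305 0 -30
```

```text
tip [ 0.5163 -0.1309  0.0072] F [-3.523  -0.5981  9.998 ] Mz 0.21022939425239248 j7 -1.5320118121878579 jaw -112.78056187401319 tilt mrad [ 11.4643 -12.6168] tcpz 0.13822519242232997 w 0.31381355562981156
[[-0.8, 0.4], [0.2, 0.9]]
```

Call:
{"api": "jog_arm", "payload": {"translation": [[-0.4,0.4,-0.8],[-0.2,0.6,-1],[0,0.8,-1]], "turn": [-5,-10,-15]}}

```text
clock: 29.2
position: [0.5153, -0.1291, 0.1382]
ee_rot: [0.946, -0.325, 0.007, 0.006]
ft_force: [-3.0, -1.3, 10.7]
grip_width: 0.316
```

```bash
python3 st.py .5155 -.1305 0 -30
```

```text
tip [ 0.5164 -0.1312  0.0072] F [-2.9581 -1.3352 10.6857] Mz 0.05240114143667417 j7 -1.7624820784830348 jaw -127.87829590643817 tilt mrad [  8.7465 -15.7581] tcpz 0.13817675308308008 w 0.315937031811186
[[-0.9, 0.7], [0.3, 1.0]]
```

z stayed at the home depth over 100° of turn, so screw0 is home. On to screw1.

Call:
{"api": "jog_arm", "payload": {"translation": [[0,0,20],[0,0,55],[0,0,95],[0,0,95],[-31,-229,95],[-31,-229,95],[-31,-229,95],[-31,-229,95],[-31,-229,95],[-31,-229,95],[-31,-229,95],[-31,-229,95]], "turn": [0,7,14,21,28,35,42,49,56,63,70,77]}}

```text
clock: 30.2
position: [0.4811, -0.3638, 0.233]
ee_rot: [0.957, 0.29, 0.008, 0.002]
ft_force: [-0.1, -0.8, -1.3]
grip_width: 0.316
```

Call:
{"api": "jog_arm", "payload": {"translation": [[0,0,0],[0,0,0],[0,0,0],[0,0,0],[0,0,0],[0,0,0],[0,0,0],[0,0,0],[0,0,0],[0,0,0],[0,0,0],[0,0,0]], "turn": [7,14,21,28,35,42,49,56,63,70,77,84]}}

```text
clock: 31.2
position: [0.481, -0.3641, 0.2327]
ee_rot: [0.513, 0.858, 0.007, -0.003]
ft_force: [-0.6, -0.0, -1.0]
grip_width: 0.316
```

Call:
{"api": "jog_arm", "payload": {"translation": [[0,0,0],[0,0,0],[0,0,0],[0,0,0],[0,0,0],[0,0,0],[0,0,-10],[0,0,-30],[0,0,-50],[0,0,-60],[0,0,-60]], "turn": [7,14,21,28,35,42,49,56,62,62,62]}}

```text
clock: 32.12
position: [0.4798, -0.3634, 0.1702]
ee_rot: [-0.001, 1.0, 0.005, -0.008]
ft_force: [1.5, 0.8, -2.0]
grip_width: 0.317
```

```bash
python3 st.py .4848 -.3602 0 -30; python3 - <<'E'
from h import *
from st import R
S=manip.camera('side');o=manip.get_obs()
tip=o['position']+.131*R.from_quat(o['ee_rot']).as_matrix()[:,2]
k=5.5;l,t,r,b=235,295,325,425
im=np.clip(cv2.resize(S['frame'][t:b,l:r,::-1],None,fx=4.5,fy=4.5,interpolation=cv2.INTER_CUBIC).astype(float)*1.8,0,255).astype(np.uint8)
pts=proj(S,[tip,[.4848,-.3602,.0197],[.5157,-.1303,.014]]);print(pts)
for u in pts: cv2.circle(im,tuple(int(v) for v in (u-[l,t]+.5)*4.5),2,(0,0,255),-1)
cv2.imwrite('pics/s1.png',im)
print([(x['at'],x['confidence']) for x in manip.pinpoint(S,'driver')[:3]])
E
```

```text
tip [ 0.4776 -0.3621  0.0392] F [ 1.5405  0.8414 -1.9727] Mz 0.014929190532804504 j7 2.2804253411119904 jaw 90.09589514464687 tilt mrad [-16.7964  10.3463] tcpz 0.17019723414629195 w 0.3167135449888547
[[7.2, 1.9], [6.2, 1.0]]
[[268.7761 404.5693]
 [272.7522 407.9165]
 [276.5286 316.1419]]
[]
```

View pics/s1.png

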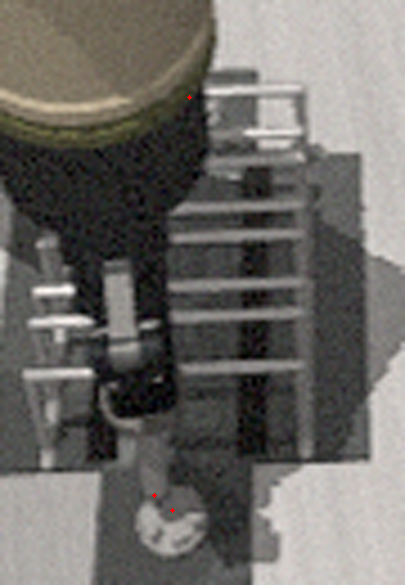

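Call:
{"api": "jog_arm", "payload": {"translation": [[7.2,1.9,0],[7.2,1.9,-10],[7.2,1.9,-17],[7.2,1.9,-17],[7.2,1.9,-18],[7.2,1.9,-19],[7.2,1.9,-20],[7.2,1.9,-21],[7.2,1.9,-21]], "turn": [0,0,0,0,0,0,0,0,0]}}

```text
clock: 32.97
position: [0.4881, -0.3625, 0.1521]
ee_rot: [-0.0, 1.0, 0.004, -0.007]
ft_force: [-1.0, 0.1, -1.5]
grip_width: 0.313
```

```bash
python3 st.py .4848 -.3602 0 -20 -40
```

```text
tip [ 0.4863 -0.3615  0.0211] F [-0.9872  0.0994 -1.5015] Mz 0.028197340753751347 j7 2.2791459942278967 jaw 90.0357447937604 tilt mrad [-13.3836   8.2694] tcpz 0.15205921922032847 w 0.31284565688306387
[[-1.5, 1.3], [-2.0, 0.7], [-2.6, 0.4]]
```

Call:
{"api": "jog_arm", "payload": {"translation": [[-1.5,1.3,0],[-1.5,1.3,0],[-1.5,1.3,-1],[-1.5,1.3,-2],[-1.5,1.3,-3],[-1.5,1.3,-3]], "turn": [0,0,0,0,0,0]}}

```text
clock: 33.47
position: [0.4866, -0.361, 0.1488]
ee_rot: [-0.0, 1.0, 0.004, -0.007]
ft_force: [0.3, 0.1, -1.4]
grip_width: 0.317
```

```bash
python3 st.py .4848 -.3602 0 -20 -40
```

```text
tip [ 0.4848 -0.3599  0.0178] F [ 0.2647  0.0784 -1.4193] Mz 0.006435040652481653 j7 2.2788121474504615 jaw 90.04677261324093 tilt mrad [-13.6181   8.6363] tcpz 0.14876950936652364 w 0.3174379156336697
[[-0.0, -0.3], [-0.5, -0.9], [-1.2, -1.2]]
```

Call:
{"api": "jog_arm", "payload": {"translation": [[0,-0.3,-1],[0,-0.3,-2],[0,-0.3,-3],[0,-0.3,-4],[0,-0.3,-5],[0,-0.3,-5.5]], "turn": [0,0,0,0,0,0]}}

```text
clock: 33.97
position: [0.4871, -0.3614, 0.1449]
ee_rot: [-0.0, 1.0, 0.004, -0.006]
ft_force: [-3.1, 3.2, 18.7]
grip_width: 0.312
```

```bash
python3 st.py .4848 -.3602 0 -20 -40
```

```text
tip [ 0.4855 -0.3603  0.014 ] F [-3.0843  3.2286 18.7173] Mz -0.014087603718519427 j7 2.281313254808023 jaw 90.04799987363148 tilt mrad [-12.0082   8.6052] tcpz 0.14494561381629928 w 0.3120280916551379
[[-0.7, 0.1], [-1.2, -0.4], [-1.8, -0.6]]
```

Call:
{"api": "jog_arm", "payload": {"translation": [[-0.8,0,0.3],[-0.9,-0.1,0],[-1,-0.2,-0.3],[-1.1,-0.3,-0.5],[-1.3,-0.4,-0.7],[-1.5,-0.5,-0.8],[-1.7,-0.5,-0.9],[-1.8,-0.6,-1],[-1.9,-0.6,-1.1],[-2.1,-0.6,-1.2],[-2.1,-0.6,-1.2]], "turn": [-4,-8,-12,-16,-22,-28,-34,-40,-46,-52,-52]}}

```text
clock: 34.88
position: [0.4838, -0.3621, 0.1438]
ee_rot: [0.441, 0.897, 0.006, -0.005]
ft_force: [-5.3, 2.6, 6.2]
grip_width: 0.313
```

```bash
python3 st.py .4848 -.3602 0 -30 -60
```

```text
tip [ 0.4835 -0.3601  0.0128] F [-5.283   2.6209  6.2263] Mz 0.12765884167209696 j7 1.437701600181659 jaw 37.64018507596859 tilt mrad [-2.618  15.4162] tcpz 0.14376186889677375 w 0.31331092284109935
[[1.3, -0.1], [0.3, -0.0], [-0.6, 0.6]]
```

Call:
{"api": "jog_arm", "payload": {"translation": [[0.7,-0.1,-0.4],[0.5,-0.1,-0.5],[0.3,0,-0.6],[0.1,0,-0.7],[-0.2,0,-0.8],[-0.4,0.1,-0.9],[-0.6,0.2,-1.1],[-0.8,0.3,-1.2],[-1,0.4,-1.3],[-1.2,0.6,-1.4],[-1.3,0.7,-1.5],[-1.4,0.9,-1.6]], "turn": [-6,-12,-18,-24,-30,-36,-42,-48,-54,-60,-66,-72]}}

```text
clock: 35.88
position: [0.4821, -0.361, 0.1426]
ee_rot: [0.886, 0.464, 0.008, -0.0]
ft_force: [-3.3, 2.1, 6.9]
grip_width: 0.315
```

```bash
python3 st.py .4842 -.3602 0 -30 -60 -90
```

```text
tip [ 0.4838 -0.3599  0.0116] F [-3.253   2.1051  6.9013] Mz 0.16593017444486757 j7 0.2833023347922427 jaw -34.64831326594998 tilt mrad [13.3447  8.01  ] tcpz 0.14258843272369906 w 0.31492553590619876
[[0.4, -0.3], [0.1, 0.8], [0.4, 1.8], [1.1, 2.5]]
```

Turning nicely (1.2 mm per 72°). Continue.

Call:
{"api": "jog_arm", "payload": {"translation": [[0.4,-0.1,-0.4],[0.3,0.1,-0.5],[0.2,0.3,-0.6],[0.2,0.5,-0.7],[0.1,0.8,-0.8],[0.1,1,-0.9],[0.1,1.2,-1.1],[0.2,1.4,-1.2],[0.3,1.6,-1.3],[0.4,1.8,-1.4],[0.5,1.9,-1.5],[0.6,2,-1.6]], "turn": [-6,-12,-18,-24,-30,-36,-42,-48,-54,-60,-66,-72]}}

```text
clock: 36.88
position: [0.4826, -0.3593, 0.1415]
ee_rot: [0.989, -0.147, 0.007, 0.005]
ft_force: [-0.6, 0.9, 5.0]
grip_width: 0.32
```

```bash
python3 st.py .4842 -.3602 0 -30 -60 -90
```

```text
tip [ 0.4842 -0.3608  0.0105] F [-0.584   0.9311  4.9571] Mz 0.13272968190461176 j7 -0.8361365078008633 jaw -106.92586125687002 tilt mrad [ 11.815  -10.8998] tcpz 0.14149878950349215 w 0.31989825394169474
[[0.0, 0.6], [0.9, 1.2], [2.0, 1.2], [3.0, 0.7]]
```

Call:
{"api": "jog_arm", "payload": {"translation": [[0.1,0.7,-0.6],[0.3,0.8,-0.7],[0.5,0.9,-0.8],[0.7,1,-0.9],[0.9,1.1,-1],[1.1,1.2,-1.1],[1.3,1.2,-1.3],[1.5,1.2,-1.4],[1.7,1.2,-1.5],[1.9,1.2,-1.6],[2.1,1.1,-1.7],[2.3,1.1,-1.8]], "turn": [-6,-12,-18,-24,-30,-36,-42,-48,-54,-60,-66,-72]}}

```text
clock: 37.88
position: [0.4841, -0.3592, 0.1402]
ee_rot: [0.712, -0.702, 0.003, 0.009]
ft_force: [-3.1, -0.9, 6.3]
grip_width: 0.319
```

```bash
python3 st.py .4842 -.3602 0 -18 90 180 270
```

```text
tip [ 0.483  -0.3613  0.0093] F [-3.1347 -0.8728  6.3485] Mz 0.12629545826014862 j7 -2.025955117607747 jaw -179.255131095254 tilt mrad [ -7.9756 -16.0487] tcpz 0.14024796697748756 w 0.319499656839128
[[1.2, 1.1], [1.8, 0.7], [-2.0, 0.1], [-0.9, -3.1], [2.2, -2.0]]
```

Call:
{"api": "jog_arm", "payload": {"translation": [[0,0,6],[0,0,14],[0,0,14],[0,0,14],[0,0,14],[0,0,14],[0,0,14],[0,0,14],[0,0,14],[0,0,14],[0,0,14],[0,0,14]], "turn": [0,0,7,14,21,28,35,42,49,56,63,70]}}

```text
clock: 38.88
position: [0.4843, -0.3594, 0.1552]
ee_rot: [0.987, -0.162, 0.008, 0.006]
ft_force: [-0.5, 0.5, -2.0]
grip_width: 0.319
```

Call:
{"api": "jog_arm", "payload": {"translation": [[0,0,0],[0,0,0],[0,0,0],[0,0,0],[0,0,0],[0,0,0],[0,0,0],[0,0,0],[0,0,0],[0,0,0],[0,0,0],[0,0,0]], "turn": [7,14,21,28,35,42,49,56,63,70,77,84]}}

```text
clock: 39.88
position: [0.4844, -0.3597, 0.1561]
ee_rot: [0.839, 0.543, 0.01, -0.0]
ft_force: [1.3, -0.4, -2.0]
grip_width: 0.317
```

```bash
python3 st.py .4842 -.3604 36
```

```text
tip [ 0.4864 -0.3583  0.0251] F [ 1.3402 -0.3649 -1.9902] Mz -0.0076861287501838165 j7 0.37770647009338054 jaw -24.162494312150077 tilt mrad [15.796 11.211] tcpz 0.15610982303726795 w 0.31742903108286696
[[-1.0, -3.1]]
```

Call:
{"api": "jog_arm", "payload": {"translation": [[-1,-3,0],[-1,-3,0],[-1,-3,0],[-1,-3,0],[-1,-3,0],[-1,-3,-4],[-1,-3,-8],[-1,-3,-8]], "turn": [7,14,21,28,35,35,35,35]}}

```text
clock: 40.55
position: [0.483, -0.3626, 0.1474]
ee_rot: [0.638, 0.77, 0.009, -0.004]
ft_force: [-0.6, 0.7, -2.6]
grip_width: 0.321
```

```bash
python3 st.py .4842 -.3604 0 -30 -60
```

```text
tip [ 0.4837 -0.3601  0.0164] F [-0.6244  0.7105 -2.6365] Mz -0.08340849590202967 j7 0.956406473502087 jaw 10.667111705973854 tilt mrad [ 5.8175 18.5434] tcpz 0.14738871669887316 w 0.3209501314008873
[[0.5, -0.3], [-0.6, 0.5], [-1.2, 1.6]]
```

Call:
{"api": "jog_arm", "payload": {"translation": [[0.5,-0.3,-2],[0.5,-0.3,-4],[0.5,-0.3,-6],[0.5,-0.3,-7],[0.3,-0.2,-7.6],[0.1,0,-7.8],[-0.1,0.2,-7.9],[-0.3,0.3,-8],[-0.5,0.4,-8.1],[-0.6,0.5,-8.2],[-0.7,0.7,-8.3],[-0.7,0.7,-8.3]], "turn": [0,0,0,0,-6,-10,-15,-20,-25,-30,-35,-35]}}

```text
clock: 41.55
position: [0.4831, -0.3613, 0.1408]
ee_rot: [0.842, 0.54, 0.011, -0.001]
ft_force: [-3.5, 4.9, 15.9]
grip_width: 0.321
```

```bash
python3 st.py .4842 -.3604 0 -30 -60
```

```text
tip [ 0.4853 -0.3597  0.0098] F [-3.5308  4.8868 15.921 ] Mz 0.016263158117361128 j7 0.38515387582079436 jaw -24.673211429183546 tilt mrad [17.1614 12.7809] tcpz 0.14076089686814724 w 0.3207072597325383
[[-1.1, -0.7], [-1.6, 0.6], [-1.4, 2.1]]
```

Call:
{"api": "jog_arm", "payload": {"translation": [[-1.6,-0.8,0.3],[-1.6,-0.6,0],[-1.8,-0.3,-0.3],[-1.9,0,-0.5],[-2,0.2,-0.7],[-2,0.4,-0.8],[-2,0.7,-0.9],[-2,1,-1],[-2,1.2,-1.2],[-2,1.2,-1.2]], "turn": [-4,-8,-13,-18,-24,-30,-36,-42,-48,-48]}}

```text
clock: 42.38
position: [0.4817, -0.3601, 0.1402]
ee_rot: [0.989, 0.147, 0.01, 0.004]
ft_force: [-2.2, 1.4, 5.8]
grip_width: 0.318
```

```bash
python3 st.py .4842 -.3604 0 -30 -60
```

```text
tip [ 0.4846 -0.3607  0.0092] F [-2.2031  1.4054  5.8303] Mz 0.03137355791522785 j7 -0.39774212785586627 jaw -73.0639653862592 tilt mrad [21.8756 -4.8125] tcpz 0.1401623107280958 w 0.317940243023981
[[-0.4, 0.3], [0.3, 1.6], [1.6, 2.5]]
```

Call:
{"api": "jog_arm", "payload": {"translation": [[-0.4,0.6,-0.6],[-0.2,0.8,-0.8],[0,1,-0.9],[0.1,1.3,-1],[0.2,1.6,-1.1],[0.4,1.8,-1.2],[0.6,2,-1.3],[0.9,2.2,-1.4],[1.1,2.4,-1.5],[1.4,2.5,-1.6],[1.4,2.5,-1.6]], "turn": [-6,-12,-18,-24,-30,-36,-42,-48,-54,-60,-60]}}

```text
clock: 43.3
position: [0.4832, -0.3582, 0.1394]
ee_rot: [0.929, -0.37, 0.007, 0.01]
ft_force: [-3.5, 1.5, 8.2]
grip_width: 0.315
```

```bash
python3 st.py .4842 -.3604 0 -30 -60
```

```text
tip [ 0.484  -0.3612  0.0084] F [-3.487   1.5273  8.1594] Mz 0.06203008906124329 j7 -1.3441486764026556 jaw -133.46739276907704 tilt mrad [  6.5035 -23.0891] tcpz 0.13936517354005232 w 0.31501100191655756
[[0.2, 0.8], [1.8, 0.9], [3.2, 0.1]]
```

Call:
{"api": "jog_arm", "payload": {"translation": [[0.4,1,-0.6],[0.8,1.1,-0.8],[1.2,1.2,-0.9],[1.5,1.2,-1],[1.8,1.2,-1.1],[2.1,1.1,-1.2],[2.4,1,-1.3],[2.7,0.8,-1.4],[3,0.6,-1.5],[3.2,0.4,-1.6],[3.2,0.4,-1.6]], "turn": [-6,-12,-18,-24,-30,-36,-42,-48,-54,-62,-62]}}

```text
clock: 44.22
position: [0.4855, -0.3587, 0.1384]
ee_rot: [-0.602, 0.798, -0.001, -0.013]
ft_force: [-5.2, -1.5, 7.5]
grip_width: 0.324
```

```bash
python3 st.py .4842 -.3604 0 90 120 180
```

```text
tip [ 0.4829 -0.3611  0.0074] F [-5.2268 -1.5184  7.4596] Mz 0.080228787374367 j7 -2.3330577079518675 jaw 164.02155995899244 tilt mrad [-19.1913 -18.1141] tcpz 0.1383905051628305 w 0.323730776492224
[[1.3, 0.7], [-3.6, 0.8], [-4.6, -0.7], [-3.8, -4.0]]
```

Call:
{"api": "jog_arm", "payload": {"translation": [[0,0,6],[0,0,14],[0,0,14],[0,0,14],[0,0,14],[0,0,14],[0,0,14],[0,0,14],[0,0,14],[0,0,14],[0,0,14],[0,0,14]], "turn": [0,0,7,14,21,28,35,42,49,56,63,70]}}

```text
clock: 45.22
position: [0.4858, -0.3587, 0.1533]
ee_rot: [0.952, -0.305, 0.009, 0.01]
ft_force: [-0.2, 0.1, -2.5]
grip_width: 0.316
```

Call:
{"api": "jog_arm", "payload": {"translation": [[0,0,0],[0,0,0],[0,0,0],[0,0,0],[0,0,0],[0,0,0],[0,0,0],[0,0,0],[0,0,0],[0,0,0],[0,0,0],[0,0,0]], "turn": [7,14,21,28,35,42,49,56,63,70,77,84]}}

```text
clock: 46.22
position: [0.486, -0.3589, 0.1542]
ee_rot: [0.911, 0.413, 0.014, 0.002]
ft_force: [0.3, 0.2, -1.0]
grip_width: 0.32
```

```bash
python3 st.py .4840 -.3604 36
```

```text
tip [ 0.4895 -0.3577  0.0233] F [ 0.2923  0.1532 -1.048 ] Mz 0.03316305568292026 j7 0.07785574475218758 jaw -41.20639958196647 tilt mrad [26.6013  8.7706] tcpz 0.15421875277320665 w 0.32036836716934625
[[-4.2, -4.5]]
```

Call:
{"api": "jog_arm", "payload": {"translation": [[-4.2,-4.5,0],[-4.2,-4.5,0],[-4.2,-4.5,0],[-4.2,-4.5,0],[-4.2,-4.5,0],[-4.2,-4.5,-4],[-4.2,-4.5,-8],[-4.2,-4.5,-8]], "turn": [7,14,21,28,35,35,35,35]}}

```text
clock: 46.88
position: [0.4815, -0.3631, 0.1455]
ee_rot: [0.746, 0.666, 0.014, -0.003]
ft_force: [-0.1, -0.5, -2.6]
grip_width: 0.316
```

```bash
python3 st.py .4840 -.3604 0 -30 -60
```

```text
tip [ 0.4836 -0.3601  0.0146] F [-0.1239 -0.4669 -2.5916] Mz -0.006622662841697981 j7 0.6663033660438752 jaw -6.4305763763509045 tilt mrad [16.0936 22.7897] tcpz 0.1455037819052484 w 0.3160059914323803
[[0.4, -0.3], [-0.8, 1.2], [-1.2, 3.0]]
```

Call:
{"api": "jog_arm", "payload": {"translation": [[0.4,-0.3,-2],[0.4,-0.3,-4],[0.4,-0.3,-5],[0.4,-0.3,-6],[0.4,-0.3,-7],[0.4,-0.3,-7.5],[0.4,-0.3,-7.5]], "turn": [0,0,0,0,0,0,0]}}

```text
clock: 47.47
position: [0.4822, -0.3635, 0.1392]
ee_rot: [0.746, 0.666, 0.014, -0.003]
ft_force: [-2.8, 3.9, 10.0]
grip_width: 0.319
```

```bash
python3 st.py .4840 -.3604 0 -20 -40 -60
```

```text
tip [ 0.4845 -0.3605  0.0082] F [-2.8266  3.9183  9.9857] Mz 0.03644382724915811 j7 0.6701980862211435 jaw -6.455014498977588 tilt mrad [17.1797 22.9051] tcpz 0.13917634636326248 w 0.3190170622486342
[[-0.5, 0.1], [-1.4, 1.0], [-1.9, 2.2], [-2.0, 3.5]]
```

Call:
{"api": "jog_arm", "payload": {"translation": [[-0.6,0.2,0],[-0.9,0.5,-0.3],[-1.2,0.8,-0.6],[-1.4,1,-0.9],[-1.6,1.4,-1.2],[-1.7,1.7,-1.5],[-1.8,2,-1.7],[-1.9,2.4,-1.8],[-1.9,2.4,-1.8]], "turn": [-5,-10,-15,-20,-26,-32,-38,-44,-44]}}

```text
clock: 48.22
position: [0.4811, -0.3605, 0.139]
ee_rot: [0.942, 0.335, 0.015, 0.002]
ft_force: [-4.0, 5.0, 14.1]
grip_width: 0.319
```

```bash
python3 st.py .4840 -.3604 0 -20 -40 -60
```

```text
tip [ 0.485  -0.3598  0.008 ] F [-4.0021  4.986  14.1411] Mz 0.017403607182294133 j7 -0.06272442124319488 jaw -50.83088059990811 tilt mrad [29.8914  5.3359] tcpz 0.1389866555231643 w 0.3187316843316951
[[-1.0, -0.6], [-1.0, 0.8], [-0.5, 2.1], [0.4, 3.2]]
```

Call:
{"api": "jog_arm", "payload": {"translation": [[-1.5,-0.6,0],[-1.6,0,-0.2],[-1.6,0.4,-0.4],[-1.5,0.9,-0.6],[-1.3,1.3,-0.8],[-1.1,1.8,-0.9],[-0.9,2.2,-1],[-0.5,2.5,-1.1],[-0.3,2.8,-1.2],[-0.3,2.8,-1.2]], "turn": [-5,-10,-16,-22,-28,-34,-40,-46,-52,-52]}}

```text
clock: 49.05
position: [0.4812, -0.3579, 0.1384]
ee_rot: [0.993, -0.115, 0.013, 0.009]
ft_force: [-1.2, 0.7, 5.2]
grip_width: 0.314
```

```bash
python3 st.py .4840 -.3604 0 -20 -40 -60
```

```text
tip [ 0.4843 -0.3607  0.0075] F [-1.1912  0.7332  5.214 ] Mz 0.020105743393695696 j7 -0.9200374803487885 jaw -103.20772134751365 tilt mrad [ 23.0625 -21.2925] tcpz 0.13841321247141491 w 0.31381943271778706
[[-0.3, 0.3], [0.9, 1.2], [2.2, 1.6], [3.7, 1.5]]
```

Continue once more, to see whether depth still changes.

Call:
{"api": "jog_arm", "payload": {"translation": [[0,0.5,-0.7],[0.3,0.8,-0.9],[0.6,1,-1],[1,1.2,-1.1],[1.4,1.4,-1.2],[1.8,1.5,-1.3],[2.2,1.6,-1.4],[2.6,1.6,-1.5],[3,1.6,-1.6],[3,1.6,-1.6]], "turn": [-5,-10,-16,-22,-28,-34,-40,-46,-52,-52]}}

```text
clock: 49.88
position: [0.4844, -0.3573, 0.1381]
ee_rot: [0.84, -0.542, 0.008, 0.015]
ft_force: [-1.9, 0.1, 12.1]
grip_width: 0.317
```

```bash
python3 st.py .4840 -.3604 0 -20 -40 -60
```

```text
tip [ 0.4841 -0.3616  0.0072] F [-1.9106  0.0725 12.132 ] Mz -0.10331712745894994 j7 -1.736705443618344 jaw -155.62254000361182 tilt mrad [ -2.4949 -33.217 ] tcpz 0.13813752187508432 w 0.3165330174117697
[[-0.1, 1.2], [1.4, 0.9], [2.6, 0.0], [3.5, -1.2]]
```

Call:
{"api": "jog_arm", "payload": {"translation": [[0,0,20],[0,0,50],[0,0,90],[0,0,130],[20,105,140],[40,205,140],[74,389,140],[74,389,140],[74,389,140],[74,389,140],[74,389,140],[74,389,140]], "turn": [0,7,14,21,28,35,42,49,56,63,70,77]}}

```text
clock: 50.88
position: [0.5467, -0.0279, 0.2775]
ee_rot: [0.995, 0.102, 0.016, 0.006]
ft_force: [0.4, -0.0, -0.5]
grip_width: 0.32
```

Call:
{"api": "jog_arm", "payload": {"translation": [[0,20,0],[2,60,0],[2,60,0],[2,60,0],[2,60,0]], "turn": [7,13,13,13,13]}}

```text
clock: 51.3
position: [0.5486, 0.0315, 0.2775]
ee_rot: [0.977, 0.213, 0.016, 0.004]
ft_force: [0.5, -1.0, -0.9]
grip_width: 0.318
```

```bash
python3 st.py .559 .0315 0; python3 - <<'E'
from h import *
S=manip.camera('side');T=manip.camera('top')
s=lambda p,l,t,r,b_:cv2.resize(np.clip(p['frame'][t:b_,l:r,::-1].astype(float)*1.5,0,255).astype(np.uint8),(300,300),interpolation=cv2.INTER_CUBIC)
a=[s(T,408,286,432,310),s(T,507,300,531,324),s(S,262,302,298,338),s(S,256,392,292,428)]
d=cv2.resize(np.clip(S['frame'][180:290,230:340,::-1].astype(float)*1.8,0,255).astype(np.uint8),(500,500),interpolation=cv2.INTER_CUBIC)
g=cv2.resize(np.vstack([np.hstack(a[:2]),np.hstack(a[2:])]),(300,300)) if 0 else np.vstack([np.hstack(a[:2]),np.hstack(a[2:])])
cv2.imwrite('pics/screws2.png',g)
cv2.imwrite('pics/drv2.png',d)
E
```

```text
tip [0.5531 0.0313 0.1465] F [ 0.5323 -1.0313 -0.854 ] Mz 0.026153639705315722 j7 -1.1688565540617295 jaw -65.36362781399721 tilt mrad [33.8869 -1.4968] tcpz 0.2774644565882005 w 0.31822674645289895
[[5.9, 0.2]]
```

View pics/screws2.png

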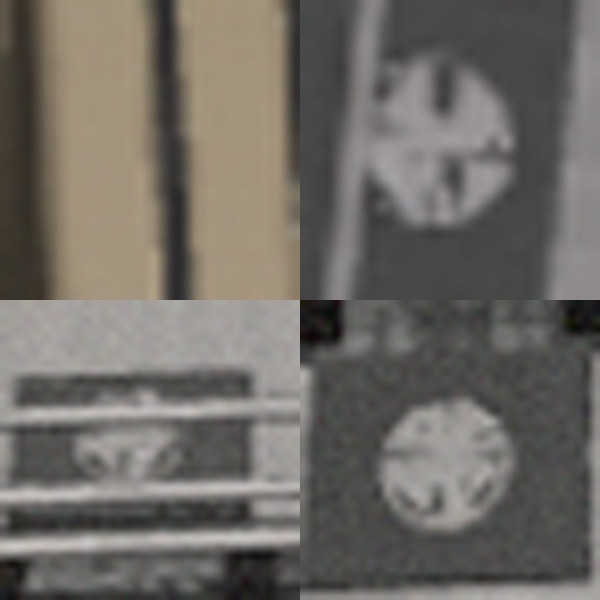

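Both heads sit lower than before (screw1 by about 1.4 px, as 5.7 mm should give). Next I check the driver in the hand.

View pics/drv2.png

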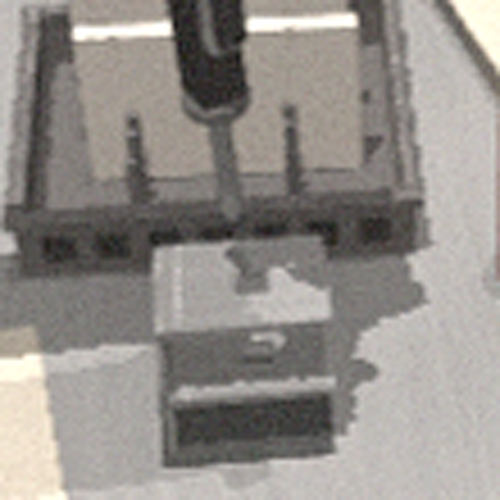

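```bash
python3 - <<'E'
from h import *
from st import R
S=manip.camera('side');o=manip.get_obs();M=R.from_quat(o['ee_rot']).as_matrix()
P=o['position']; g=P-.0187*M[:,2]; ja=M[:,1]
perp=np.cross(ja,M[:,2]) # pivot direction
b=np.array([.75,.4])
c=lambda x,y:np.array([230+(x+.5)/4.545-.5,180+(y+.5)/4.545-.5])
for a in np.arange(-.12,.13,.02):
    ax=M[:,2]*np.cos(a)+perp*np.sin(a)
    tip=g+ax*.150; col=g+ax*(.150-.085)
    print(round(a,2),tip,'tilt',ax[:2],(proj(S,tip)[0]+b-[230,180])*4.545,(proj(S,col)[0]+b-[230,180])*4.545)
print([(x['at'],x['confidence']) for x in manip.pinpoint(S,'driver')[:2]])
E
```

```text
-0.12 [0.5368 0.023  0.1469] tilt [-0.075  -0.0509] [205.3305 236.9882] [203.503  107.6498]
-0.1 [0.5395 0.0242 0.1467] tilt [-0.0569 -0.0426] [210.1706 235.1615] [205.7107 106.8906]
-0.08 [0.5422 0.0254 0.1465] tilt [-0.0387 -0.0344] [214.9958 233.2534] [207.9145 106.0909]
-0.06 [0.545  0.0267 0.1464] tilt [-0.0205 -0.0261] [219.8046 231.2646] [210.1136 105.2511]
-0.04 [0.5477 0.0279 0.1463] tilt [-0.0023 -0.0178] [224.5958 229.1962] [212.3073 104.3717]
-0.02 [0.5504 0.0292 0.1463] tilt [ 0.0159 -0.0095] [229.3679 227.0489] [214.4947 103.4529]
0.0 [0.5531 0.0304 0.1464] tilt [ 0.0341 -0.0011] [234.1198 224.8236] [216.6752 102.4951]
0.02 [0.5559 0.0317 0.1465] tilt [0.0522 0.0072] [238.85   222.5212] [218.8479 101.4987]
0.04 [0.5586 0.0329 0.1467] tilt [0.0704 0.0155] [243.5574 220.1427] [221.0122 100.4642]
0.06 [0.5613 0.0342 0.1469] tilt [0.0885 0.0238] [248.2405 217.6888] [223.1672  99.3919]
0.08 [0.564  0.0354 0.1472] tilt [0.1066 0.0321] [252.8982 215.1606] [225.3123  98.2823]
0.1 [0.5667 0.0366 0.1476] tilt [0.1246 0.0404] [257.5292 212.5589] [227.4467  97.1358]
0.12 [0.5694 0.0379 0.148 ] tilt [0.1426 0.0486] [262.1322 209.8848] [229.5698  95.9528]
[([282.8, 218.4], 0.67), ([277.6, 363.0], 0.64)]
```

Call:
{"api": "jog_arm", "payload": {"translation": [[6,0.4,0],[6,0.4,-15],[6,0.4,-30],[6,0.4,-36],[6,0.4,-42],[6.2,0.4,-48],[6.4,0.4,-54],[6.6,0.4,-64],[6.8,0.4,-76],[6.8,0.4,-76]], "turn": [0,0,0,0,0,0,0,0,0,0]}}

```text
clock: 52.33
position: [0.5543, 0.0312, 0.1991]
ee_rot: [0.977, 0.213, 0.015, 0.004]
ft_force: [-1.9, -0.5, -2.1]
grip_width: 0.321
```

```bash
python3 st.py .560 .0318 0
```

```text
tip [0.5584 0.031  0.0682] F [-1.8935 -0.4945 -2.0559] Mz -0.012732940224444154 j7 -1.1043794341144275 jaw -65.42228905440479 tilt mrad [31.1032 -1.8397] tcpz 0.19911075457553323 w 0.3205735931138922
[[1.6, 0.8]]
```

Call:
{"api": "jog_arm", "payload": {"translation": [[1.2,0.6,0],[1.4,0.6,-6],[1.6,0.6,-12],[1.6,0.6,-18],[1.8,0.6,-24],[2,0.6,-32],[2.2,0.6,-40],[2.4,0.6,-46],[2.4,0.6,-46]], "turn": [0,0,0,0,0,0,0,0,0]}}

```text
clock: 53.08
position: [0.5563, 0.0318, 0.1519]
ee_rot: [0.977, 0.213, 0.014, 0.004]
ft_force: [-0.1, -0.3, -2.2]
grip_width: 0.317
```

```bash
python3 st.py .560 .0318 0
```

```text
tip [0.5603 0.0315 0.0209] F [-0.0832 -0.3357 -2.1952] Mz -0.019103870774673577 j7 -1.061698044247029 jaw -65.42151257983372 tilt mrad [29.9321 -2.401 ] tcpz 0.15185295964909468 w 0.317135007568537
[[-0.3, 0.3]]
```

Call:
{"api": "jog_arm", "payload": {"translation": [[0,0,-0.6],[0,0,-0.6],[0,0,-0.6]], "turn": [0,0,0]}}

```text
clock: 53.33
position: [0.5565, 0.0318, 0.1514]
ee_rot: [0.977, 0.213, 0.015, 0.004]
ft_force: [-0.4, 0.6, -0.9]
grip_width: 0.32
```

Call:
{"api": "jog_arm", "payload": {"translation": [[0,0,0],[0,0,0],[0,0,0],[0,0,0],[0,0,0],[0,0,0],[0,0,10],[0,0,40],[0,0,80],[0,0,120],[0,0,120]], "turn": [0,0,0,0,0,0,0,0,0,0,0], "grip": 85}}

```text
clock: 54.25
position: [0.5593, 0.0311, 0.2793]
ee_rot: [0.977, 0.212, 0.019, 0.004]
ft_force: [1.1, -0.8, -0.1]
grip_width: 0.997
```

```bash
python3 st.py; python3 - <<'E'
from h import *
S=manip.camera('side')
m=manip.outline_of(S,'driver')[:1]
for x in m: print(x['extent'],x['confidence'])
print(proj(S,[[.559,.0318,.208],[.559,.0318,.105]]))
E
```

```text
tip [0.5645 0.0311 0.1484] F [ 1.1433 -0.81   -0.0906] Mz -0.024332022649761212 j7 -1.1461707507313712 jaw -65.49544036193664 tilt mrad [39.6402  0.3026] tcpz 0.2793420119357165 w 0.9965714668229506
[275.1, 205.8, 291.9, 260.0] 0.55
[[281.29972519 209.09019991]
 [284.17181626 240.57036987]]
```

Driver hangs in its stand again (mask as at the start). Re-measuring the boards from the current top view.

```bash
cat > bd.py <<'E'
from h import *
def boards(T,z=.125,box=(190,215,300,335)):
    l,t,r,b=box; f=T['frame'][t:b,l:r].astype(int); m=((f.min(2)>115)&(f.max(2)-f.min(2)<40)).astype(np.uint8)
    n,lab,st,_=cv2.connectedComponentsWithStats(m)
    for i in range(1,n):
        if st[i,4]<120: continue
        ys,xs=np.nonzero(lab==i); X=at_z(T,np.c_[xs+l,ys+t],z)[:,:2]
        (c,wh,a)=cv2.minAreaRect((X*1000).astype(np.float32)); u=np.linalg.svd(X-X.mean(0),full_matrices=False)[2][0]
        print('mean',X.mean(0),'rect',np.round(c,1),np.round(wh,1),'yaw',np.degrees(np.arctan2(u[1],u[0])))
if __name__=='__main__':
    T=manip.camera('top'); f=T['frame']; print(f[270,220:260].min(1)); boards(T)
E
python3 bd.py
```

```text
[ 63  63  64  54  97 120 123 124 124 103  49  50  49  50  50  49  50  49
  49  48  51  56  64  64  64  65  69 104 121 123 123 119  93  49  50  50
  49  50  50  49]
mean [0.55889392 0.29493549] rect [562.8 294.5] [  8.1 173.6] yaw 174.98145853825952
mean [0.55944606 0.24682987] rect [562.5 246.3] [  7.7 171.7] yaw 173.6730868562488
```

Call:
{"api": "jog_arm", "payload": {"translation": [[3,40,0],[3,80,0],[3,120,0],[3,160,-20],[3,200,-50],[3,214,-80],[3,214,-100],[3,214,-110],[3,214,-110],[3,214,-110]], "turn": [-6,-12,-18,-24,-30,-30,-30,-30,-30,-30], "grip": 36, "grip_force": 60}}

```text
clock: 55.23
position: [0.5598, 0.2442, 0.1624]
ee_rot: [0.999, -0.048, 0.013, 0.008]
ft_force: [-0.4, 0.8, 1.0]
grip_width: 0.425
```

```bash
python3 st.py
```

```text
tip [0.5632 0.2419 0.0314] F [-0.4352  0.7668  0.9579] Mz -0.023362195784405012 j7 -1.8974585384187348 jaw -95.53819839773179 tilt mrad [ 25.6879 -17.8246] tcpz 0.16235733045987247 w 0.4249503348676722
```

Call:
{"api": "jog_arm", "payload": {"translation": [[2,1.5,-20],[2,1.5,-40],[2,1.5,-60],[2,1.5,-72],[2,1.5,-77],[2,1.5,-77]], "turn": [0,0,0,0,0,0]}}

```text
clock: 55.73
position: [0.5621, 0.2452, 0.0857]
ee_rot: [0.999, -0.049, 0.013, 0.008]
ft_force: [0.4, -0.7, -0.1]
grip_width: 0.425
```

Call:
{"api": "jog_arm", "payload": {"translation": [[0,0,0],[0,0,0],[0,0,0],[0,0,0],[0,0,0],[0,0,0]], "turn": [0,0,0,0,0,0], "grip": 5, "grip_force": 80}}

```text
clock: 56.23
position: [0.5631, 0.2456, 0.0873]
ee_rot: [0.999, -0.049, 0.014, 0.007]
ft_force: [-0.1, -0.9, 6.8]
grip_width: 0.156
```

```bash
python3 st.py
```

```text
tip [ 0.5668  0.2435 -0.0436] F [-0.1425 -0.8969  6.7533] Mz 0.024468548698375083 j7 -1.8518112400054805 jaw -95.58582791975977 tilt mrad [ 28.0086 -16.3216] tcpz 0.08734679000200284 w 0.15591067766805825
```

Call:
{"api": "jog_arm", "payload": {"translation": [[0,0,20],[0,0,50],[0,0,90],[0,0,130],[0,0,170],[0,0,210],[0,0,243],[0,0,243],[-10,-40,243],[-20,-80,243],[-30,-120,243],[-40,-160,243]], "turn": [0,0,0,0,0,0,0,0,0,0,0,0]}}

```text
clock: 57.23
position: [0.5223, 0.0836, 0.3295]
ee_rot: [0.999, -0.049, 0.014, 0.008]
ft_force: [0.4, -0.9, -0.0]
grip_width: 0.149
```

```bash
python3 st.py
```

```text
tip [0.5259 0.0814 0.1986] F [ 0.3848 -0.9027 -0.0322] Mz -0.01400613201922657 j7 -1.866736712413862 jaw -95.58018544275306 tilt mrad [ 27.0957 -16.8917] tcpz 0.3294934313437336 w 0.14936786047299208
```

Call:
{"api": "jog_arm", "payload": {"translation": [[-4,-41,0],[-8,-82,0],[-12,-123,0],[-16,-164,0],[-19,-205,0],[-22,-246,0],[-25,-287,-30],[-27,-328,-60],[-29,-365,-90],[-30,-391,-110],[-30,-391,-120],[-30,-391,-120]], "turn": [0,0,0,0,0,0,-1,-2,-2,-2,-2,-2]}}

```text
clock: 58.23
position: [0.4883, -0.3106, 0.2052]
ee_rot: [0.998, -0.069, 0.011, 0.008]
ft_force: [-1.0, 0.8, -3.3]
grip_width: 0.159
```

```bash
python3 st.py; python3 - <<'E'
from h import *
T=manip.camera('top');S=manip.camera('side')
e=lambda f,w,h:np.clip(cv2.resize(f[:,:,::-1],(w,h),interpolation=cv2.INTER_CUBIC).astype(float)*1.6,0,255).astype(np.uint8)
cv2.imwrite('pics/b1.png',np.hstack([e(T['frame'][230:370,390:550],400,350)[:350],e(S['frame'][240:430,190:360],313,350)]))
E
```

```text
tip [ 0.4909 -0.3129  0.0742] F [-0.9877  0.8429 -3.3186] Mz 0.064743138406869 j7 -0.9055928563605103 jaw -97.95343085239656 tilt mrad [ 20.0241 -17.7511] tcpz 0.20519221168547586 w 0.15915086003369316
```

View pics/b1.png

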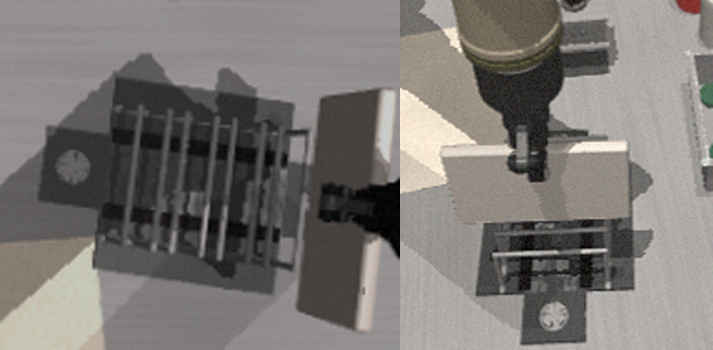

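Call:
{"api": "jog_arm", "payload": {"translation": [[3.2,3.8,0],[3.2,3.8,-20],[3.2,3.8,-30],[3.2,3.8,-30],[3.2,3.8,-30]], "turn": [0,0,0,0,0]}}

```text
clock: 58.75
position: [0.495, -0.303, 0.1793]
ee_rot: [0.998, -0.066, 0.013, 0.008]
ft_force: [0.2, -0.3, -1.5]
grip_width: 0.155
```

```bash
python3 st.py; python3 - <<'E'
from h import *
from bd import boards
T=manip.camera('top'); o=manip.get_obs()
z=o['position'][2]-.0823+.12
print('predicted top centre',o['position'],z,proj(T,[o['position'][0],o['position'][1],z]))
import io
f=T['frame'].astype(int); boards(T,z,(470,240,580,380))
S=manip.camera('side'); print([(x['extent'],x['confidence']) for x in manip.outline_of(S,'board0')[:3]])
q=np.array([(-90,-7,0),(90,-7,0),(90,-7,120),(-90,-7,120)])/1000.; a=np.radians(-7.95);R=np.array([[np.cos(a),-np.sin(a),0],[np.sin(a),np.cos(a),0],[0,0,1]])
print(proj(S,q@R.T+o['position']-[.0008,0,.0823]))
E
```

```text
tip [ 0.4982 -0.3053  0.0483] F [ 0.2023 -0.2914 -1.4818] Mz -0.01444142242520522 j7 -0.8970389572606036 jaw -97.6136296032625 tilt mrad [ 24.5687 -17.1841] tcpz 0.17928555673715899 w 0.15542832988368088
predicted top centre [ 0.49508561 -0.30360492  0.17974523] 0.21744522900369823 [[531.47506801 309.03088111]]
[([219.0, 322.0, 322.6, 368.4], 0.85), ([281.2, 172.7, 308.3, 209.7], 0.81), ([253.2, 134.4, 274.8, 155.3], 0.47)]
[[225.64402029 366.49266682]
 [316.88755766 362.96400316]
 [315.78370518 326.83489235]
 [215.35781222 330.54902844]]
```

Call:
{"api": "jog_arm", "payload": {"translation": [[-3.6,-3.2,-10],[-3.6,-3.2,-10],[-3.6,-3.2,-10],[-3.6,-3.2,-10]], "turn": [0,0,0,0]}}

```text
clock: 59.23
position: [0.4913, -0.3074, 0.1699]
ee_rot: [0.998, -0.067, 0.013, 0.008]
ft_force: [-0.0, -0.0, -2.2]
grip_width: 0.157
```

```bash
python3 st.py; cat > bs.py <<'E'
from h import *
from scipy.spatial.transform import Rotation as R
# fit board pose (x,y known plane) from side mask: left/right edges of the mask
S=manip.camera('side'); o=manip.get_obs(); M=R.from_quat(o['ee_rot']).as_matrix()
print('tcp',o['position'])
best=None
for x in manip.outline_of(S,'board0')[:4]:
    c=np.array(x['extent']); 
    if x['mask'].sum()>1500 and c[3]>300:
        u=M[:,1] if M[1,1]>0 else -M[:,1]; n=u; L=np.cross(n,[0,0,1.]) # board x dir
        L/=np.linalg.norm(L); zt=-M[:,2]
        ys,xs=np.nonzero(x['mask'])
        oo,v=ray(S,np.c_[xs,ys]); p0=o['position']-.007*u*np.sign(u[1])
        t=((p0-oo)@n)/(v@n); X=oo+v*t[:,None]-o['position']
        a=X@L; h=X[:,2]
        cnt=lambda q:np.round(np.percentile(q,[0.5,2,50,98,99.5])*1000,1)
        print(x['extent'],x['confidence'],'along',cnt(a),'z',cnt(h),'L',L)
E
python3 bs.py
```

```text
tip [ 0.4946 -0.3098  0.0389] F [-0.008  -0.0395 -2.1943] Mz -6.064457284033606e-05 j7 -0.8828972387968493 jaw -97.70576065433184 tilt mrad [ 25.6656 -17.9355] tcpz 0.1698696810546192 w 0.1573851713503701
tcp [ 0.49143498 -0.30736284  0.16995085]
[217.5, 326.7, 319.9, 369.3] 0.87 along [-87.  -84.4   9.6  88.4  90.8] z [-78.4 -76.4 -15.9  48.4  50.5] L [ 0.99100133 -0.13385202  0.        ]
```

Call:
{"api": "jog_arm", "payload": {"translation": [[0,0.5,-8],[0,0.5,-16],[0,0.5,-24],[0,0.5,-32],[0,0.5,-40],[0,0.5,-40]], "turn": [0,0,0,0,0,0]}}

```text
clock: 59.83
position: [0.4907, -0.3062, 0.128]
ee_rot: [0.998, -0.067, 0.012, 0.008]
ft_force: [-0.5, 0.9, -2.7]
grip_width: 0.157
```

```bash
python3 st.py
```

```text
tip [ 0.4938 -0.3085 -0.003 ] F [-0.5164  0.9108 -2.7075] Mz 0.01878741718871041 j7 -0.852113555659644 jaw -97.68415908769121 tilt mrad [ 23.5125 -17.1551] tcpz 0.12798362968667065 w 0.15682909851008517
```

Free in the slot. Lower on.

Call:
{"api": "jog_arm", "payload": {"translation": [[0,-0.5,-10],[0,-0.5,-20],[0,-0.5,-28],[0,-0.5,-33],[0,-0.5,-35],[0,-0.5,-37],[0,-0.5,-38],[0,-0.5,-38]], "turn": [0,0,0,0,0,0,0,0]}}

```text
clock: 60.5
position: [0.4908, -0.3071, 0.0905]
ee_rot: [0.998, -0.067, 0.013, 0.008]
ft_force: [-0.1, 1.1, -1.4]
grip_width: 0.152
```

```bash
python3 st.py; python3 bs.py
```

```text
tip [ 0.494  -0.3093 -0.0405] F [-0.0544  1.0516 -1.4238] Mz -0.03293742816859153 j7 -0.8192642757204761 jaw -97.69933184898144 tilt mrad [ 24.1119 -17.2898] tcpz 0.09046931743612141 w 0.1522421813850694
tcp [ 0.49083547 -0.30703466  0.0904214 ]
[222.6, 351.7, 319.4, 389.4] 0.83 along [-88.2 -85.7  10.6  88.9  91.6] z [-77.6 -75.5  -8.8  52.5  55.9] L [ 0.99100304 -0.13383935  0.        ]
```

Call:
{"api": "jog_arm", "payload": {"translation": [[0,0,-1],[0,0,-2],[0,0,-2.5],[0,0,-2.5]], "turn": [0,0,0,0]}}

```text
clock: 60.93
position: [0.4908, -0.3075, 0.0903]
ee_rot: [0.998, -0.067, 0.013, 0.007]
ft_force: [-11.5, 8.2, 27.7]
grip_width: 0.16
```

Call:
{"api": "jog_arm", "payload": {"translation": [[0,0,1],[0,0,1],[0,0,1]], "turn": [0,0,0]}}

```text
clock: 61.18
position: [0.4911, -0.3075, 0.0913]
ee_rot: [0.998, -0.067, 0.013, 0.007]
ft_force: [0.5, 0.2, -2.5]
grip_width: 0.152
```

Call:
{"api": "jog_arm", "payload": {"translation": [[0,0,0],[0,0,0],[0,0,0],[0,0,0],[0,0,15],[0,0,40],[0,0,80],[0,0,80]], "turn": [0,0,0,0,0,0,0,0], "grip": 36}}

```text
clock: 61.85
position: [0.493, -0.3099, 0.1773]
ee_rot: [0.998, -0.068, 0.017, 0.009]
ft_force: [1.3, -0.7, 0.5]
grip_width: 0.424
```

```bash
python3 st.py; cat > rk.py <<'E'
from h import *
import sys
# board standing in rack: compare side mask with predicted corner pixels for slot points
S=manip.camera('side')
a=np.radians(-7.65);Rm=np.array([[np.cos(a),-np.sin(a),0],[np.sin(a),np.cos(a),0],[0,0,1]])
q=np.array([(-90,-7,0),(90,-7,0),(90,-7,120),(-90,-7,120),(-90,7,120),(90,7,120)])/1000.
for s in ([.4915,-.3077],[.5028,-.2245]):
    P=proj(S,q@Rm.T+[*s,.008])+[.75,.4]; print('pred',P.min(0),P.max(0))
for x in manip.outline_of(S,'board0')[:5]: print(np.round(x['extent'],1),x['mask'].sum(),round(x['confidence'],2))
E
python3 rk.py
```

```text
tip [ 0.4972 -0.3125  0.0464] F [ 1.2835 -0.689   0.4762] Mz -0.0010832873553175506 j7 -0.8844764977953911 jaw -97.77400770274151 tilt mrad [ 32.3534 -19.9794] tcpz 0.17726575448577742 w 0.42441538823374125
pred [222.51572851 350.35506104] [317.37335552 391.92685577]
pred [227.47376024 315.55847772] [316.1327884  356.83914262]
[243.6 136.2 276.9 159.9] 453 0.88
[280.7 173.4 310.5 208.6] 665 0.86
[223.9 351.  320.3 389.4] 2937 0.72
```

First board is standing in slot0: side mask 224–320 × 351–389, expected 222–317 × 350–392. Going for the second.

Call:
{"api": "jog_arm", "payload": {"translation": [[0,0,40],[0,0,80],[0,0,110],[70,603,110],[70,603,110],[70,603,110],[70,603,110],[70,603,110],[70,603,110],[70,603,110],[70,603,110],[70,603,110]], "turn": [0,0,0,2,2,2,2,2,2,2,2,2]}}

```text
clock: 62.95
position: [0.5342, 0.0652, 0.2817]
ee_rot: [0.999, -0.049, 0.014, 0.007]
ft_force: [0.2, -1.2, 1.6]
grip_width: 0.418
```

```bash
python3 st.py; python3 bd.py | tail -3; python3 - <<'E'
from h import *
S=manip.camera('side')
for l in ('board0','driver'): print(l,[(np.round(x['extent'],1).tolist(),int(x['mask'].sum()),round(x['confidence'],2)) for x in manip.outline_of(S,l)[:5]])
E
```

```text
tip [0.5379 0.0632 0.1508] F [ 0.2114 -1.1533  1.6188] Mz 0.009809545899997881 j7 -1.7569695581574913 jaw -95.63557199680784 tilt mrad [ 28.1034 -14.8904] tcpz 0.28171454776211896 w 0.41846497951597206
  48  49  48  56  63  64  64  64  64  64  64  65  63  65  64  65  64  64
  65  64  65  65]
mean [0.55888251 0.29488361] rect [562.9 294.4] [  7.9 173.4] yaw 174.94211182123985
board0 [([223.8, 135.2, 279.4, 169.3], 1119, 0.89), ([241.7, 173.1, 309.5, 209.3], 1925, 0.75), ([222.9, 350.2, 319.7, 389.3], 2721, 0.71)]
driver [([274.9, 209.8, 293.0, 259.0], 548, 0.82)]
```

Call:
{"api": "jog_arm", "payload": {"translation": [[28,228,0],[28,228,0],[28,228,0],[28,228,-20],[28,228,-60],[28,228,-100],[28,228,-120],[28,228,-120],[28,228,-120]], "turn": [0.5,0.5,0.5,0.5,0.5,0.5,0.5,0.5,0.5]}}

```text
clock: 63.9
position: [0.5613, 0.2899, 0.1588]
ee_rot: [0.999, -0.044, 0.012, 0.01]
ft_force: [0.7, -1.0, 0.9]
grip_width: 0.427
```

```bash
python3 st.py
```

```text
tip [0.5645 0.2871 0.0279] F [ 0.7067 -1.0268  0.9243] Mz 0.006812356873760837 j7 -1.9043539510056897 jaw -95.10067279371226 tilt mrad [ 23.887  -21.6571] tcpz 0.15881342508880733 w 0.4270361177923324
```

Call:
{"api": "jog_arm", "payload": {"translation": [[1,3.6,-15],[1,3.6,-35],[1,3.6,-55],[1,3.6,-68],[1,3.6,-73],[1,3.6,-73]], "turn": [0,0,0,0,0,0]}}

```text
clock: 64.4
position: [0.5628, 0.2927, 0.0864]
ee_rot: [0.999, -0.045, 0.013, 0.01]
ft_force: [-0.8, -0.3, 0.4]
grip_width: 0.419
```

Call:
{"api": "jog_arm", "payload": {"translation": [[0,0,0],[0,0,0],[0,0,0],[0,0,0],[0,0,0],[0,0,0]], "turn": [0,0,0,0,0,0], "grip": 5, "grip_force": 80}}

```text
clock: 64.9
position: [0.5639, 0.2928, 0.0883]
ee_rot: [0.999, -0.045, 0.014, 0.01]
ft_force: [-1.0, -0.6, 7.9]
grip_width: 0.155
```

Call:
{"api": "jog_arm", "payload": {"translation": [[0,0,20],[0,0,50],[0,0,90],[0,0,130],[0,0,170],[0,0,210],[0,0,243],[0,0,243],[-10,-40,243],[-20,-80,243],[-30,-120,243],[-40,-160,243]], "turn": [0,0,0,0,0,0,0,0,0,0,0,0]}}

```text
clock: 65.9
position: [0.5232, 0.1307, 0.3304]
ee_rot: [0.999, -0.045, 0.013, 0.01]
ft_force: [0.2, -0.2, -0.9]
grip_width: 0.157
```

```bash
python3 st.py
```

```text
tip [0.5266 0.1279 0.1995] F [ 0.1712 -0.1835 -0.9173] Mz 0.03408515597598979 j7 -1.8904089796393573 jaw -95.18580252329397 tilt mrad [ 25.5269 -20.9669] tcpz 0.33044696320994205 w 0.1569890376751179
```

Call:
{"api": "jog_arm", "payload": {"translation": [[-3,-41,0],[-6,-82,0],[-9,-123,0],[-12,-164,0],[-15,-205,0],[-18,-246,0],[-20,-287,-20],[-22,-328,-50],[-22,-354,-80],[-22,-354,-110],[-22,-354,-130],[-22,-354,-130]], "turn": [0,0,0,0,0,0,-1,-2,-2.5,-2.5,-2.5,-2.5]}}

```text
clock: 66.9
position: [0.4981, -0.2236, 0.1962]
ee_rot: [0.998, -0.068, 0.009, 0.01]
ft_force: [-0.2, -0.1, -2.8]
grip_width: 0.156
```

Call:
{"api": "jog_arm", "payload": {"translation": [[0,0,0],[0,0,0],[0,0,0]], "turn": [0,0,0]}}

```text
clock: 67.15
position: [0.499, -0.2233, 0.1978]
ee_rot: [0.998, -0.068, 0.011, 0.01]
ft_force: [0.3, -0.4, -2.2]
grip_width: 0.154
```

```bash
python3 st.py; python3 bs.py
```

```text
tip [ 0.5016 -0.2261  0.0668] F [ 0.3173 -0.421  -2.2046] Mz -0.0010470031909696124 j7 -1.0986482108552162 jaw -97.79187110485047 tilt mrad [ 19.8141 -21.0366] tcpz 0.19777037932416308 w 0.15416536665818753
tcp [ 0.49911854 -0.22325695  0.19776371]
[217.8, 285.0, 314.1, 329.1] 0.82 along [-89.4 -86.7   2.9  86.6  89.3] z [-80.4 -78.5 -17.3  45.   47.1] L [ 0.99079651 -0.13535982  0.        ]
[223.4, 353.7, 318.5, 390.0] 0.75 along [-114.9 -111.8  -10.7   90.4   93.6] z [-333.6 -330.8 -246.6 -184.8 -182.5] L [ 0.99079651 -0.13535982  0.        ]
[230.4, 323.8, 315.0, 429.6] 0.55 along [-112.4  -93.7   -5.9   89.7   94. ] z [-518.8 -508.4 -181.7  -88.4  -83.3] L [ 0.99079651 -0.13535982  0.        ]
```

Call:
{"api": "jog_arm", "payload": {"translation": [[3,0,-10],[3,0,-20],[3,0,-30],[3,0,-38],[3,0,-46],[3,0,-54],[3,0,-62],[3,0,-70],[3,0,-70]], "turn": [0,0,0,0,0,0,0,0,0]}}

```text
clock: 68.0
position: [0.5013, -0.2229, 0.1259]
ee_rot: [0.998, -0.068, 0.01, 0.01]
ft_force: [-1.8, 0.4, -4.0]
grip_width: 0.155
```

```bash
python3 st.py
```

```text
tip [ 0.5036 -0.2255 -0.005 ] F [-1.7964  0.3646 -3.9675] Mz 0.02278223714436515 j7 -1.030605158059355 jaw -97.78203640475651 tilt mrad [ 17.9214 -20.533 ] tcpz 0.1259436922375642 w 0.15455490855925702
```

Call:
{"api": "jog_arm", "payload": {"translation": [[0,-0.8,-8],[0,-0.8,-16],[0,-0.8,-24],[0,-0.8,-30],[0,-0.8,-32],[0,-0.8,-34],[0,-0.8,-35],[0,-0.8,-35]], "turn": [0,0,0,0,0,0,0,0]}}

```text
clock: 68.67
position: [0.5012, -0.2239, 0.0916]
ee_rot: [0.998, -0.068, 0.01, 0.009]
ft_force: [-3.7, 1.8, 3.8]
grip_width: 0.155
```

Call:
{"api": "jog_arm", "payload": {"translation": [[0,0,-0.5],[0,0,-1],[0,0,-1]], "turn": [0,0,0]}}

```text
clock: 68.92
position: [0.5013, -0.2241, 0.0915]
ee_rot: [0.998, -0.068, 0.01, 0.009]
ft_force: [-6.1, 3.1, 11.3]
grip_width: 0.153
```

Seated with light contact; relax, release, rise.

Call:
{"api": "jog_arm", "payload": {"translation": [[0,0,0.5],[0,0,0.5],[0,0,0.5]], "turn": [0,0,0]}}

```text
clock: 69.17
position: [0.5015, -0.2241, 0.092]
ee_rot: [0.998, -0.068, 0.01, 0.009]
ft_force: [-0.4, 0.3, -3.5]
grip_width: 0.153
```

Call:
{"api": "jog_arm", "payload": {"translation": [[0,0,0],[0,0,0],[0,0,0],[0,0,0],[0,0,15],[0,0,40],[0,0,80],[0,0,120],[0,0,120]], "turn": [0,0,0,0,0,0,0,0,0], "grip": 36}}

```text
clock: 69.92
position: [0.5039, -0.2263, 0.2185]
ee_rot: [0.997, -0.069, 0.014, 0.01]
ft_force: [1.3, 0.4, 0.0]
grip_width: 0.422
```

Call:
{"api": "jog_arm", "payload": {"translation": [[-20,40,40],[-60,80,60],[-60,120,60],[-60,160,60],[-60,200,60],[-60,240,60],[-60,280,60],[-60,320,60],[-60,360,60],[-60,400,60],[-60,440,60],[-60,440,60]], "turn": [0,0,0,0,0,0,0,0,0,0,0,0]}}

```text
clock: 70.92
position: [0.4438, 0.1948, 0.2784]
ee_rot: [0.997, -0.069, 0.014, 0.009]
ft_force: [1.6, -1.1, -0.3]
grip_width: 0.422
```

```bash
python3 st.py; python3 rk.py; python3 - <<'E'
from h import *
from bd import boards
T=manip.camera('top');S=manip.camera('side')
boards(T,.128,(430,240,540,370)); boards(T,.125)
for p in (T,S): print('drv',[(np.round(x['extent'],1).tolist(),round(x['confidence'],2)) for x in manip.outline_of(p,'driver')[:2]])
for l in('bottle','shaker','pan'): print(l,[np.round(manip.pinpoint(p,l)[0]['at'],1).tolist() if manip.pinpoint(p,l) else None for p in(T,S)])
E
```

```text
tip [0.4474 0.1921 0.1475] F [ 1.6422 -1.0741 -0.2703] Mz 0.01809972430631382 j7 -2.266865637723416 jaw -97.89518731494961 tilt mrad [ 26.9848 -20.7165] tcpz 0.2784118503675125 w 0.42175987103626367
pred [222.51572851 350.35506104] [317.37335552 391.92685577]
pred [227.47376024 315.55847772] [316.1327884  356.83914262]
[227.1 317.5 316.3 355.4] 2198 0.96
[225.4 352.9 317.  393.4] 3189 0.89
[226.8 133.9 278.  167.2] 1481 0.88
mean [ 0.49950846 -0.22455239] rect [ 499.4 -224.6] [  7.9 172.8] yaw 172.19025103690618
mean [ 0.48843006 -0.30817085] rect [ 489.7 -308.2] [  8.2 172.9] yaw 172.33837908897905
drv [([345.0, 266.0, 361.8, 284.0], 0.81), ([382.9, 165.4, 474.2, 224.8], 0.62)]
drv [([353.1, 225.7, 377.0, 268.1], 0.63), ([276.1, 206.8, 294.5, 261.0], 0.61)]
bottle [[317.2, 196.2], [351.1, 240.2]]
shaker [[348.7, 190.6], [362.2, 257.5]]
pan [[420.7, 199.7], [374.7, 312.7]]
```

```bash
python3 -c "
from workcell import manip
print(manip.hand_in())"
```

```text
the job is handed in; nothing more can be done
None
```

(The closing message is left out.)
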